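# Change the batch in the resin curing rack

## Robot

A 7-joint arm with a two-finger parallel gripper is mounted at the origin on the work surface. World frame = base frame: x ahead of the robot, y to its left, z up, the work surface at z = 0. Lengths are in m, angles in rad, forces in N, time in s.
With the tool pointing down it reaches from about 0.425 to 0.95 m from the base axis. Payload 16.7 kg.
Tool frame: the origin (TCP) lies between the finger pads; the fingertips stand 17 mm ahead of it and the grasp point (between the pads) lies 2 mm behind it (nose_length is the z of the fingertips in the tool frame, in m); z points along the fingers, y is the direction in which the jaws open and shut (so a half turn about z gives the same grasp; the last joint's range is limited). The gripper opens to 94 mm and grips with 3 to 60 N. Pads are 16 mm wide; open, the fingers measure 119 mm over their backs; the gripper's body (75 mm by 177 mm) begins 78 mm behind the grasp point.
Start: joints at [1.071, 0.426, 0.074, 1.606, -0.034, 1.111, -0.067], TCP at [0.232, -0.634, 0.222] pointing down, gripper open.
Joint ranges: [-2.85, 2.85], [-0.5, 2.14], [-1.23, 1.37], [0.21, 2.46], [-1.02, 4.16], [0.16, 2.05], [-2.73, 2.73]. Speed limits (rad/s): [1.89, 1.89, 2.39, 2.39, 3.01, 3.01, 3.01].

## Interface

Orientations are given as a unit quaternion [x, y, z, w].
In Python, from rig import * gives the robot as it stands.
- The arm moves only by the tool send_rows, never from a script. Its arguments are lists of equal length, an entry for each row: "translation": the shift along the tool's x, y, z in mm, a list of three; "turn": the turn about the tool's z in degrees; "fingers": the finger opening in mm, from 0 to 94. In form: {"translation": [[tx, ty, tz], ...], "turn": [turn, ...], "fingers": [fingers, ...]}. A call has exactly 10 rows; each row is the pose to reach, as a shift and turn from the pose commanded when the call began, along the tool's axes at that moment; what a row does not reach only later rows make up. A row lasts 1/10 s, in which the tool goes at most 50 mm and 8.59 degrees, less where a joint would pass 70% of its speed; a pose out of reach is approached as far as the arm can. A call with a gripper value outside its range is refused whole. The fingers move at their own pace and stop on an object; "squeeze" is the grip in N (left out, the last holds). Time passes only in rows, so rows that repeat a pose let the fingers close, or fill a call up. It gives the time, the measured TCP pose, the force and the opening at its end, in the units of the state.
- sense(): the state, without advancing time (a new reading comes with each control period).
- get_image(name): name is "side" or "top" or "wrist"; returns (picture, depth): 384x512x3 uint8, red, green, blue; 384x512 float32, m along the optical axis (not along the pixel's ray), 0 where there is no reading.
- camera_info(name): a dict with "fx", "fy", "cx", "cy" (pixels), "T" (4x4, takes a point from camera to world coordinates); the wrist camera has in their place "tool_from_camera" (4x4, takes a point from camera to tool coordinates, whose origin is the TCP and whose axes are the flange's). Camera axes: x right, y down, z forward; pixel columns grow to the right and rows downward; lengths in m; the calibration is good to about 2 mm. A picture is of the moment at which its call begins: read the wrist's pose just before it. camera_info takes no time and is no camera call.
- finish_job(): hands the job in, once; it reports no verdict.
The state is a dict: "clock": time; "joint_pos": joint angles; "qd": joint speeds; "joint_efforts": joint torques, N m; "tcp_pos": TCP position; "orientation": TCP orientation; "ft_force": force on the tool from outside, world axes, zero at the start; "wrist_torque": the same for the moment, N m; "opening": opening from 0.0 (shut) to 1.0 (fully open).
Only numpy, scipy, OpenCV 4.12 (cv2) and the standard library are available. Lean on these libraries where they do the work, as an engineer would, in place of code of your own. Each camera call takes 0.05 s, during which the arm holds its last target.

## Task

Change the batch in the resin curing rack: first slide the lamp's dimmer fully down to its off end (black stripe). With the lamp off, take the finished white rods out of the rack and lay them flat on the floor of the bamboo tray, and lay every coloured rod in a groove of its own, settled down on both combs and centred, so that its two ends stick out about equally. Then slide the dimmer up until the line on its grip is level with the red clip; leave the other things on the bench standing where they are.

Things in the scene. Friction and masses are not known exactly. Their poses are not given: they have to be found in the camera images.
- rack: curing rack, fixed, turned up to 0.15 rad: 8 mm base plate with two grey zigzag combs (20 mm thick walls across y, centred at x = -45 and +45 mm, crests 51 mm high, open space for fingers between them) forming five 90 degree V grooves along x, at y = -112, -56, 0, 56, 112 mm. Origin on the bench under the middle groove, midway between the combs. See groove for a settled rod.
- groove (a point): where the axis midpoint of a rod settled and centred in the middle groove lies: 43 mm above the bench (rod top 57 mm, its ends, caps included, 20 mm beyond each comb); axes as the rack's. The other grooves lie 56 and 112 mm to either side along y. Beyond the combs, 100 to 140 mm along +x from here, stands the black lamp bar, 60 mm high and 330 mm long.
- tray: shallow open bamboo tray for finished rods, fixed, 190 (x) x 160 (y) mm outside, walls 5 mm thick and 20 mm high, floor 5 mm thick; origin on the bench under its centre; a rod lying on its floor has its axis 20 mm above the bench. Two rods fit side by side along x, e.g. at y = -32 and +32 mm.
- fader (a joint): position of the lamp dimmer's grip along its track, 0 to 0.12 m; 0 = fully off, at the end of the track with the broad black stripe (the track's -y end, on the robot's right), growing towards the track's +y end. It slides stiffly (about 1.5 N) and stays where it is left.
- fader_top (a point): centre of the top face of the dimmer's black grip, a block 28 (x) x 20 (y) x 40 mm high with a white line across its top, 54 mm above the bench; it slides along y of this frame (turned up to 0.2 rad from world y). The white track block under it is 44 x 170 mm and 14 mm high.
- marker: red clip, 16 x 6 x 18 mm high, fixed on the bench beside the dimmer's track on the robot's side; origin on the bench under its centre, y parallel to the track. It shows the wanted lamp setting, another one each time: reached when the white line on the grip's top is level with the clip (same y in this frame; the grip's centre is 31 mm to its +x side).
- rod_red: red resin rod (new; may be absent), 150 mm long, about 100 g: round, 28 mm in diameter, with a square brass cap (30 x 30 x 7 mm) on each end that keeps it from rolling on a flat surface; origin at its middle on its axis, x along the rod (ends alike). At the start it lies on the 3 mm thick cork mat (fixed, 330 x 180 mm) on the robot's right.
- rod_blue: blue resin rod (new; may be absent), 150 mm long, about 100 g: round, 28 mm in diameter, with a square brass cap (30 x 30 x 7 mm) on each end that keeps it from rolling on a flat surface; origin at its middle on its axis, x along the rod (ends alike). At the start it lies on the 3 mm thick cork mat (fixed, 330 x 180 mm) on the robot's right.
- rod_green: green resin rod (new; may be absent), 150 mm long, about 100 g: round, 28 mm in diameter, with a square brass cap (30 x 30 x 7 mm) on each end that keeps it from rolling on a flat surface; origin at its middle on its axis, x along the rod (ends alike). At the start it lies on the 3 mm thick cork mat (fixed, 330 x 180 mm) on the robot's right.
- rod_orange: orange resin rod (new; may be absent), 150 mm long, about 100 g: round, 28 mm in diameter, with a square brass cap (30 x 30 x 7 mm) on each end that keeps it from rolling on a flat surface; origin at its middle on its axis, x along the rod (ends alike). At the start it lies on the 3 mm thick cork mat (fixed, 330 x 180 mm) on the robot's right.
- rod_yellow: yellow resin rod (new; may be absent), 150 mm long, about 100 g: round, 28 mm in diameter, with a square brass cap (30 x 30 x 7 mm) on each end that keeps it from rolling on a flat surface; origin at its middle on its axis, x along the rod (ends alike). At the start it lies on the small cork mat (3 mm thick, fixed, 170 x 120 mm) on the robot's left.
- white_a: finished rod, white (may be absent), same size, caps and frame as the coloured ones; at the start it lies settled in one of the rack's grooves.
- white_b: finished rod, white (may be absent), same size, caps and frame as the coloured ones; at the start it lies settled in one of the rack's grooves.
- pliers: bystander: pliers with red handles lying flat, 130 x 45 mm, 12 mm high, between the dimmer and the cork mat; origin under the middle
- spool: bystander: white wire spool standing on its flange, 64 mm across, 34 mm high; origin under its centre
- dropper: bystander: amber dropper bottle, 38 mm across, 85 mm high; origin under its centre
- jar: bystander: jar with a brass lid, 60 mm across, 60 mm high; origin under its centre
- tape: bystander: paper tape roll lying flat, 72 mm across, 20 mm high; origin under its centre
- brush: bystander: small flat brush with a wooden handle, 180 mm long, lying; origin under its middle
Things that resemble listed ones, but are neither listed nor needed, are in the scene too. Several things have the shape of the rod_yellow; the one meant has the colours described above.

How it is judged:
On the way, in this order (a step that is already met when the one before it is completed fails the run):
1. the dimmer is slid fully down to off (within 6 mm) (value of joint fader below 0.006 m), for 0.2 s.
2. with the dimmer still off, the white rods lie in the tray and every coloured rod lies settled in a groove (value of joint fader below 0.008 m and x of rod_red in the frame of rack between -0.012 and 0.012 m and y of rod_red in the frame of rack between -0.13 and 0.13 m and z of rod_red in the frame of rack between 0.038 and 0.047 m and angle between the x axis of each of rod_red, rod_blue, rod_green, rod_orange, rod_yellow and the x axis of rack, either way round below 0.06 rad and linear speed of each of rod_red, rod_blue, rod_green, rod_orange, rod_yellow, white_a, white_b below 0.03 m/s and x of rod_blue in the frame of rack between -0.012 and 0.012 m and y of rod_blue in the frame of rack between -0.13 and 0.13 m and z of rod_blue in the frame of rack between 0.038 and 0.047 m and x of rod_green in the frame of rack between -0.012 and 0.012 m and y of rod_green in the frame of rack between -0.13 and 0.13 m and z of rod_green in the frame of rack between 0.038 and 0.047 m and x of rod_orange in the frame of rack between -0.012 and 0.012 m and y of rod_orange in the frame of rack between -0.13 and 0.13 m and z of rod_orange in the frame of rack between 0.038 and 0.047 m and x of rod_yellow in the frame of rack between -0.012 and 0.012 m and y of rod_yellow in the frame of rack between -0.13 and 0.13 m and z of rod_yellow in the frame of rack between 0.038 and 0.047 m and x of white_a in the frame of tray between -0.075 and 0.075 m and y of white_a in the frame of tray between -0.075 and 0.075 m and z of white_a in the frame of tray between 0.012 and 0.026 m and x of white_b in the frame of tray between -0.075 and 0.075 m and y of white_b in the frame of tray between -0.075 and 0.075 m and z of white_b in the frame of tray between 0.012 and 0.026 m), for 0.2 s.
At the end, for the whole second after the job is handed in: every coloured rod rests in a groove of the rack (axis 38 to 47 mm above the bench, parallel to the groove within 0.06 rad, centred along it within 12 mm), every white rod lies flat on the tray's floor, and the dimmer's grip is level with the red clip within 5 mm (y of fader_top in the frame of marker between -0.005 and 0.005 m and velocity of joint fader below 0.01 m/s and x of rod_red in the frame of rack between -0.012 and 0.012 m and y of rod_red in the frame of rack between -0.13 and 0.13 m and z of rod_red in the frame of rack between 0.038 and 0.047 m and angle between the x axis of each of rod_red, rod_blue, rod_green, rod_orange, rod_yellow and the x axis of rack, either way round below 0.06 rad and linear speed of each of rod_red, rod_blue, rod_green, rod_orange, rod_yellow, white_a, white_b below 0.03 m/s and x of rod_blue in the frame of rack between -0.012 and 0.012 m and y of rod_blue in the frame of rack between -0.13 and 0.13 m and z of rod_blue in the frame of rack between 0.038 and 0.047 m and x of rod_green in the frame of rack between -0.012 and 0.012 m and y of rod_green in the frame of rack between -0.13 and 0.13 m and z of rod_green in the frame of rack between 0.038 and 0.047 m and x of rod_orange in the frame of rack between -0.012 and 0.012 m and y of rod_orange in the frame of rack between -0.13 and 0.13 m and z of rod_orange in the frame of rack between 0.038 and 0.047 m and x of rod_yellow in the frame of rack between -0.012 and 0.012 m and y of rod_yellow in the frame of rack between -0.13 and 0.13 m and z of rod_yellow in the frame of rack between 0.038 and 0.047 m and x of white_a in the frame of tray between -0.075 and 0.075 m and y of white_a in the frame of tray between -0.075 and 0.075 m and z of white_a in the frame of tray between 0.012 and 0.026 m and x of white_b in the frame of tray between -0.075 and 0.075 m and y of white_b in the frame of tray between -0.075 and 0.075 m and z of white_b in the frame of tray between 0.012 and 0.026 m); the robot touches nothing.
It fails at once if another thing on the bench was moved by more than 60 mm or knocked over (distance of any of pliers, spool, dropper, jar, tape, brush from where it was at the start of the episode above 0.06 m or angle between any of dropper, jar, spool's own z axis and vertical above 0.6 rad).
Of rod_red, rod_blue, rod_green, rod_orange, rod_yellow only 3 to 5 are there at a start; the rules pass over those that are not, and their reading is None.
Of white_a, white_b only 1 to 2 are there at a start; the rules pass over those that are not, and their reading is None.
At some moment in a run one of rod_red, rod_blue, rod_green, rod_orange, rod_yellow may be knocked a few centimetres aside while the robot is not near it.
Once in a run the grip may slacken for a moment while it holds something.
It also fails if it takes over 210 s, if anything falls off the work surface, if the arm or the gripper's body presses on something with over 40 N, if the wrist force passes 120 N, or if a joint passes its speed limit or range.

## Working session

There is one attempt and no reset: what is moved stays moved. The work goes in short steps, Python scripts to look and compute and a tool call to move; the robot and the scene stay as the last step left them, time stands still between calls to the robot, and variables do not carry over. Pictures are saved under pics/ and viewed, and the job is handed in when it is done.

Besides the shell and the picture viewer there is one more tool, called after "Request:" as a command line: name --pt "numbers of a row" for each row, then --argument value for the rest. send_rows: Moves the arm, as the interface text tells. Its arguments: {"type":"object","properties":{"translation":{"type":"array","items":{"type":"array","items":{"type":"number"}}},"turn":{"type":"array","items":{"type":"number"}},"fingers":{"type":"array","items":{"type":"number"}},"squeeze":{"type":"number"}},"required":["translation","turn","fingers"]}

```bash
ls; mkdir -p pics; cat > h.py <<'E'
from rig import *
import numpy as np, cv2
def snap(n,f,scale=1.5):
    s=sense(); im,d=get_image(n); ci=camera_info(n)
    np.savez(f'pics/{f}.npz',im=im,d=d,p=s['tcp_pos'],q=s['orientation'])
    cv2.imwrite(f'pics/{f}.png',cv2.resize(im[:,:,::-1],None,fx=scale,fy=scale,interpolation=cv2.INTER_CUBIC))
    return im,d,ci,s
E
python3 - <<'E'
from h import *
s=sense(); print(s)
for n in ['top','side','wrist']:
    im,d,ci,s=snap(n,n+'0'); print(n,ci)
E
```

```text
pics
{'clock': 0.0, 'joint_pos': array([ 1.07046641,  0.4267703 ,  0.0738859 ,  1.60663042, -0.03409996,
        1.11081446, -0.06707337]), 'qd': array([ 0.001619  , -0.00035172, -0.00030609, -0.0013922 ,  0.0004693 ,
        0.00062961, -0.00156348]), 'joint_efforts': array([-9.86835948e-04, -9.35817075e+01,  3.66658889e+00, -4.54181707e+01,
       -4.87459358e-02,  2.02391529e-02,  1.89037196e-04]), 'tcp_pos': array([ 0.23178038, -0.63349085,  0.22174079]), 'orientation': array([ 9.84657260e-01,  1.74498186e-01, -1.76553949e-04, -6.57720202e-04]), 'ft_force': array([0.41920978, 0.4256507 , 0.06762309]), 'wrist_torque': array([ 0.04718557, -0.03076921,  0.00754126]), 'opening': 1.0021570620061406}
top {'fx': 437.01775408348584, 'fy': 437.01775408348584, 'cx': 254.35260045759156, 'cy': 194.89831451841184, 'T': array([[ 2.93487694e-02, -9.95281078e-01,  9.24890528e-02,
         3.50221866e-01],
       [-9.99563356e-01, -2.95399528e-02, -6.98478963e-04,
         5.22421235e-02],
       [ 3.42730516e-03, -9.24281686e-02, -9.95713456e-01,
         1.60045293e+00],
       [ 0.00000000e+00
[... 195 characters left out ...]
1, -0.1740288 ,  0.13966183,  0.29764812],
       [-0.22306113,  0.74333819, -0.63062832,  0.97198493],
       [ 0.00593152, -0.64588104, -0.76341503,  1.19040879],
       [ 0.        ,  0.        ,  0.        ,  1.        ]])}
wrist {'fx': 319.22758599375027, 'fy': 319.22758599375027, 'cx': 251.12195094704072, 'cy': 191.64415738278436, 'tool_from_camera': array([[-2.41872310e-04, -9.67564166e-01, -2.52625267e-01,
         7.25542979e-02],
       [ 9.99999931e-01, -1.62684964e-04, -3.34345620e-04,
         2.19780541e-04],
       [ 2.82402508e-04, -2.52625330e-01,  9.67564139e-01,
        -1.62292259e-01],
       [ 0.00000000e+00,  0.00000000e+00,  0.00000000e+00,
         1.00000000e+00]])}
```

View pics/top0.png

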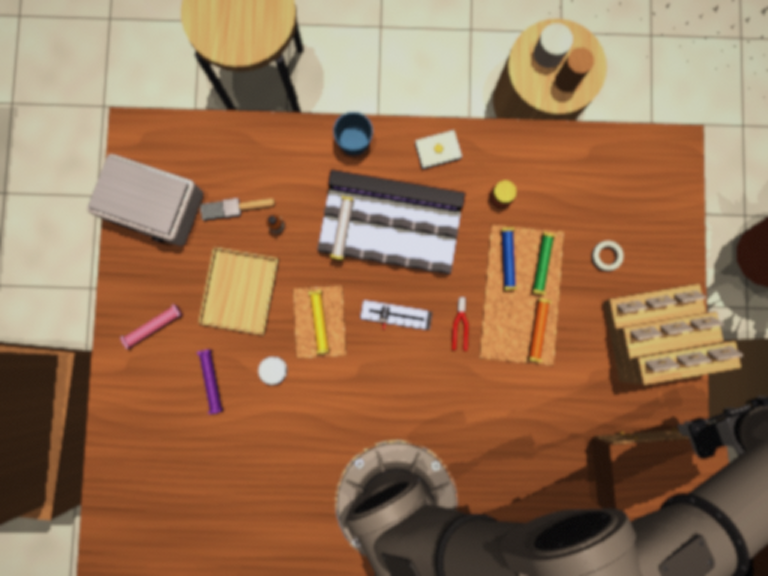

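View pics/side0.png

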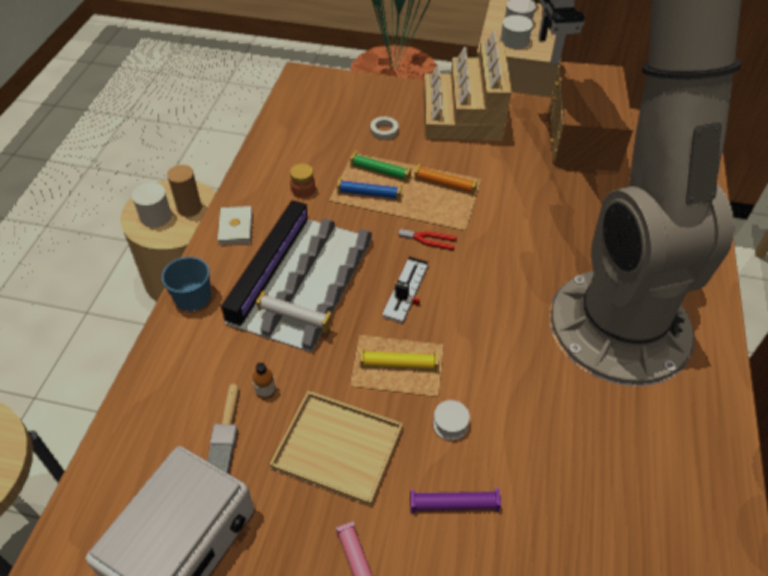

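View pics/wrist0.png

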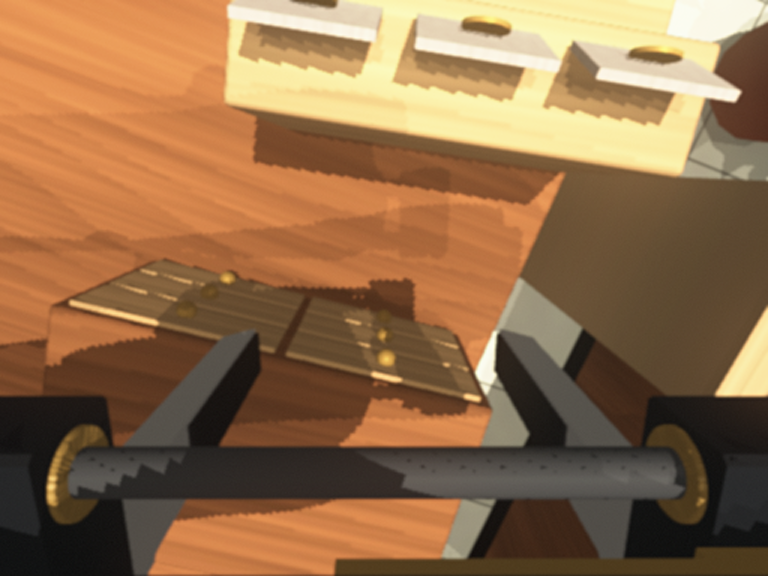

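Top view (1.5x px): blue rod (509,260), green (543,264), orange (540,330) lie on the right mat. Yellow (319,322) is on the small mat, and one white rod (343,227) is in the rack's left groove. Purple (210,381) and pink (150,327) are lookalikes with the wrong colour. The dimmer grip is at (385,313). I'll measure these next.

```bash
cat >> h.py <<'E'
def ray(n,uv,z,ci=None,pq=None):
    ci=ci or camera_info(n); uv=np.atleast_2d(uv).astype(float)
    T=ci['T'] if 'T' in ci else None
    if T is None:
        from scipy.spatial.transform import Rotation as R
        W=np.eye(4); W[:3,:3]=R.from_quat(pq[1]).as_matrix(); W[:3,3]=pq[0]; T=W@ci['tool_from_camera']
    d=np.c_[(uv[:,0]-ci['cx'])/ci['fx'],(uv[:,1]-ci['cy'])/ci['fy'],np.ones(len(uv))]@T[:3,:3].T
    o=T[:3,3]; return o+d*((z-o[2])/d[:,2])[:,None]
def proj(n,P,pq=None):
    ci=camera_info(n); T=ci.get('T')
    if T is None:
        from scipy.spatial.transform import Rotation as R
        W=np.eye(4); W[:3,:3]=R.from_quat(pq[1]).as_matrix(); W[:3,3]=pq[0]; T=W@ci['tool_from_camera']
    c=(np.atleast_2d(P)-T[:3,3])@T[:3,:3]
    return np.c_[ci['fx']*c[:,0]/c[:,2]+ci['cx'],ci['fy']*c[:,1]/c[:,2]+ci['cy']]
HUE=dict(blue=(100,125),green=(50,85),orange=(5,17),yellow=(24,34),red=(174,180))
def rect(P):
    (c,wh,a)=cv2.minAreaRect((P[:,:2]*1000).astype(np.float32))
    b=cv2.boxPoints((c,wh,a)); e=[b[1]-b[0],b[2]-b[1]]; e=max(e,key=np.linalg.norm)
    an=np.degrees(np.arctan2(e[1],e[0])); an=(an+90)%180-90
    return np.round(c,1),np.round(sorted(wh),1),round(an,1)
E
python3 - <<'E'
from h import *
for n in ['top','side']:
    im=np.load(f'pics/{n}0.npz')['im']; d=np.load(f'pics/{n}0.npz')['d']
    hsv=cv2.cvtColor(im,cv2.COLOR_RGB2HSV)
    for c,(a,b) in HUE.items():
        m=((hsv[...,0]>=a)&(hsv[...,0]<=b)&(hsv[...,1]>(215 if c in('orange',) else 150))&(hsv[...,2]>90)).astype(np.uint8)
        k,l,st,ce=cv2.connectedComponentsWithStats(m)
        for i in range(1,k):
            if st[i,4]>60:
                v,u=np.nonzero(l==i); P=ray(n,np.c_[u,v],0.017)
                print(n,c,st[i],rect(P))
E
python3 - <<'E'
import cv2,numpy as np
im=np.load('pics/top0.npz')['im'][100:250,120:390]
cv2.imwrite('pics/c1.png',cv2.resize(im[:,:,::-1],(800,444),interpolation=cv2.INTER_CUBIC))
E
```

```text
top blue [336 155   6  35 183] (array([ 590.8, -254.2]), array([ 18.3, 125.8]), np.float32(0.7))
top green [357 159  10  33 157] (array([ 581.5, -338.6]), array([ 17.1, 121.3]), np.float32(-9.5))
top orange [354 202   7  35  71] (array([ 420.6, -322.9]), array([  7.7, 124.8]), np.float32(-9.0))
top yellow [329 121  14  14 148] (array([ 756.2, -241.2]), array([48.3, 48.9]), np.float32(1.7))
top yellow [207 195  11  40 192] (array([422.2, 201.5]), array([ 18. , 144.8]), np.float32(10.3))
side blue [227 122  37   8 132] (array([ 592.6, -260. ]), array([ 21. , 130.2]), np.float32(4.3))
side green [236 106  33  11  63] (array([ 585.2, -340.7]), array([  9.4, 126.5]), np.float32(-10.0))
side orange [278 115  36  12  97] (array([ 422.3, -325.6]), array([ 13.9, 133. ]), np.float32(-7.5))
side yellow [242 234  48   9 308] (array([424.7, 194.3]), array([ 23.4, 137.5]), np.float32(9.4))
```

View pics/c1.png

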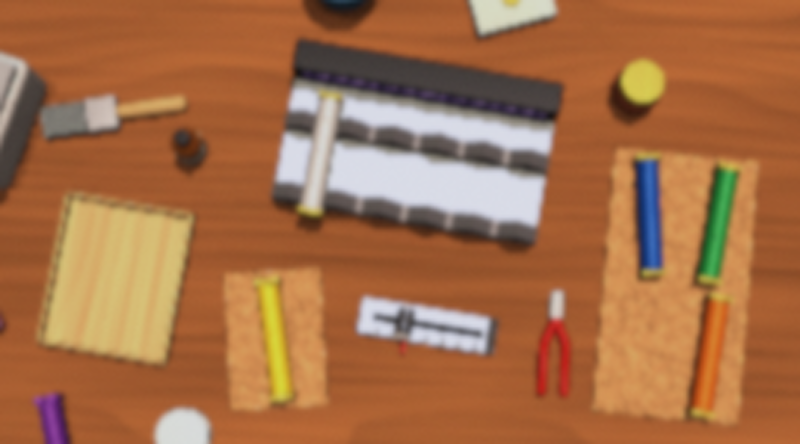

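```bash
cat >> h.py <<'E'
from scipy.spatial.transform import Rotation as R
def go(x,y,z,yaw):
    s=sense(); M=R.from_quat(s['orientation']).as_matrix(); p=s['tcp_pos']
    cy=np.degrees(np.arctan2(M[1,0],M[0,0])); d=(cy-yaw+180)%360-180
    t=M.T@(np.array([x,y,z])-p)*1000
    print('clock',round(s['clock'],2),'tcp',np.round(p*1000,1),'yaw',round(cy,2),'F',np.round(s['ft_force'],1),'open',round(94*s['opening'],1),'| shift',np.round(t,1),'turn',round(d,2))
E
python3 - <<'E'
from h import *
im=np.load('pics/top0.npz')['im']; d=np.load('pics/top0.npz')['d']; ci=camera_info('top')
def pt(cx,cy,z):
    u=120+cx/2.963; v=100+cy/2.96
    return np.round(ray('top',[[u,v]],z)[0]*1000,0), d[int(v),int(u)]
for nm,a in dict(grip=(405,319,.054),clip=(403,349,.018),trL=(359,312,.014),trR=(493,337,.014),rodwA=(330,97,.043),rodwB=(311,210,.043),tr1=(68,195,.02),tr2=(193,215,.02),tr3=(165,362,.02),tr4=(40,343,.02),lampL=(298,42,.06),lampR=(562,90,.06)).items(): print(nm,pt(*a))
go(.40,.06,.28,-4)
go(.44,-.30,.28,20)
E
```

```text
grip (array([448.,  42.,  54.]), np.float32(1.5457227))
clip (array([414.,  43.,  18.]), np.float32(1.5807865))
trL (array([458.,  98.,  14.]), np.float32(1.5988718))
trR (array([432., -67.,  14.]), np.float32(1.5830657))
rodwA (array([719., 141.,  43.]), np.float32(1.5646951))
rodwB (array([578., 159.,  43.]), np.float32(1.5541024))
tr1 (array([591., 461.,  20.]), np.float32(1.6210774))
tr2 (array([571., 306.,  20.]), np.float32(1.59705))
tr3 (array([389., 332.,  20.]), np.float32(1.573895))
tr4 (array([408., 485.,  20.]), np.float32(1.5826651))
lampL (array([781., 181.,  60.]), np.float32(1.5765501))
lampR (array([ 732., -141.,   60.]), np.float32(1.5653298))
clock 0.15 tcp [ 231.8 -633.6  222. ] yaw 20.09 F [-0.9  0.4  0.8] open 94.0 | shift [ 396.3 -593.7  -57.5] turn 24.09
clock 0.15 tcp [ 231.8 -633.6  222. ] yaw 20.09 F [-0.9  0.4  0.8] open 94.0 | shift [ 310.2 -241.8  -57.8] turn 0.09
```

Request:
send_rows --pt "30 -24 -58" --pt "62 -48 -58" --pt "93 -72 -58" --pt "124 -97 -58" --pt "155 -121 -58" --pt "186 -145 -58" --pt "217 -169 -58" --pt "250 -195 -58" --pt "280 -218 -58" --pt "310 -242 -58" --turn '[0,0,0,0,0,0,0,0,0,0]' --fingers '[94,94,94,94,94,94,94,94,94,94]'

```text
clock: 1.15
tcp_pos: [0.4405, -0.2986, 0.2805]
orientation: [0.985, 0.174, -0.0, 0.0]
ft_force: [0.8, -0.2, 0.3]
opening: 0.997
```

```bash
python3 - <<'E'
from h import *
go(.47,.02,.28,-8)
E
```

```text
clock 1.15 tcp [ 440.5 -298.6  280.5] yaw 20.1 F [ 0.8 -0.2  0.3] open 93.8 | shift [ 137.2 -289.1    0.5] turn 28.1
```

Request:
send_rows --pt "14 -29 0" --pt "28 -58 0" --pt "42 -87 0" --pt "56 -116 0" --pt "70 -145 0" --pt "84 -174 0" --pt "98 -203 0" --pt "112 -232 0" --pt "126 -261 0" --pt "137 -289 0" --turn '[3,6,9,12,15,18,21,24,27,28]' --fingers '[70,70,60,50,50,50,50,50,50,50]'

```text
clock: 2.15
tcp_pos: [0.4692, 0.0198, 0.2805]
orientation: [0.998, -0.07, -0.0, -0.0]
ft_force: [0.4, -0.7, -0.0]
opening: 0.533
```

```bash
python3 - <<'E'
from h import *
go(.47,.02,.28,-8)
snap('wrist','w1')
snap('top','top1')
E
```

```text
clock 2.15 tcp [469.2  19.8 280.5] yaw -8.01 F [ 0.4 -0.7 -0. ] open 50.1 | shift [ 0.8 -0.3  0.5] turn -0.01
```

View pics/w1.png

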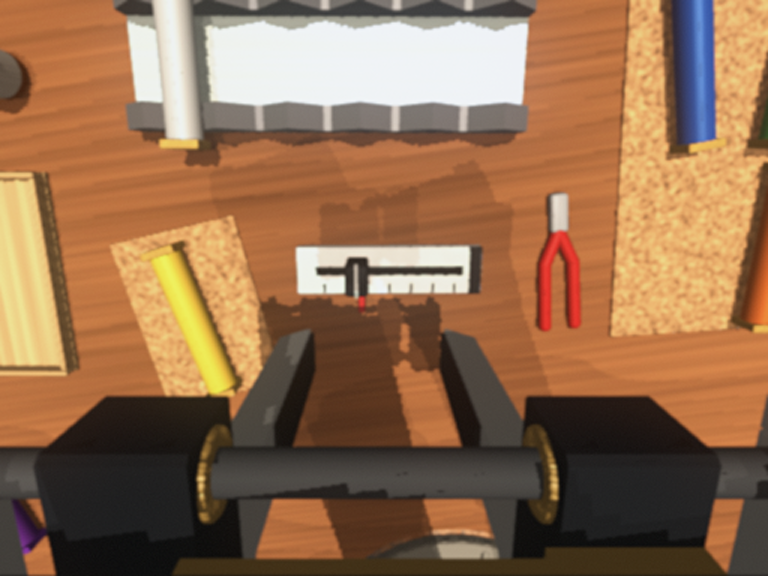

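Wrist view (1.5x px): the track runs from (297,246) to (482,293), almost level in the picture, with the black stripe on the right. The grip is at (357,275) and the red clip at (362,304). I'll enlarge this and measure.

```bash
python3 - <<'E'
from h import *
z=np.load('pics/w1.npz'); im=z['im']; pq=(z['p'],z['q'])
c=im[155:215,190:330]; cv2.imwrite('pics/c2.png',cv2.resize(c[:,:,::-1],None,fx=5.7,fy=5.7,interpolation=cv2.INTER_CUBIC))
ci=camera_info('wrist')
g=im.min(2); m=((g>150)).astype(np.uint8); 
k,l,st,ce=cv2.connectedComponentsWithStats(m)
for i in range(1,k):
    if st[i,4]>300:print(st[i],ce[i])
hsv=cv2.cvtColor(im,cv2.COLOR_RGB2HSV)
m=(((hsv[...,0]<6)|(hsv[...,0]>174))&(hsv[...,1]>190)&(hsv[...,2]>80)).astype(np.uint8)
k,l,st,ce=cv2.connectedComponentsWithStats(m)
for i in range(1,k):
    if st[i,4]>8:print(st[i],ce[i])
E
```

```text
[  85    0   47   93 2943] [109.94121645  43.93679918]
[  137    12   215    75 12309] [244.26939638  41.8621334 ]
[ 197  164  116   32 2681] [255.89593435 178.87318165]
[ 359  155   28   66 1046] [372.37189293 187.10229446]
[240 199   3   5   9] [240.55555556 201.55555556]
```

View pics/c2.png

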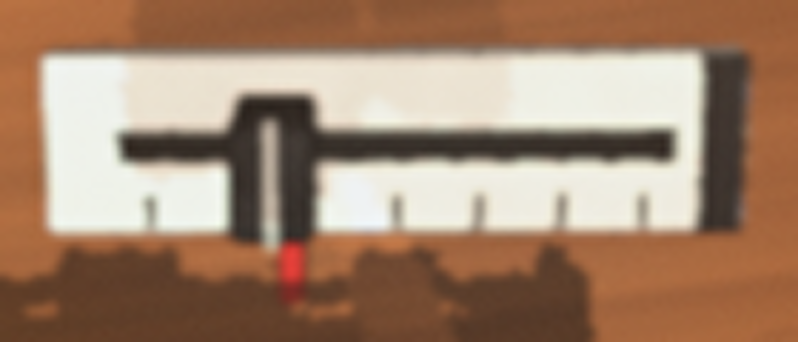

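```bash
python3 - <<'E'
from h import *
z=np.load('pics/w1.npz'); pq=(z['p'],z['q'])
f=lambda x,y,h:ray('wrist',[[190+x/5.7-.5+.09,155+y/5.7-.5+.09]],h,pq=pq)[0]*1000
TL,BL,TR,BR=[f(*a,.014) for a in((42,52),(48,232),(746,55),(742,232))]
print(TL,BL,TR,BR)
print('len',np.linalg.norm(TL-TR),np.linalg.norm(TL-BL))
yax=(TL+BL-TR-BR)[:2]; yax/=np.linalg.norm(yax); yaw=np.degrees(np.arctan2(-yax[0],yax[1])); xax=np.array([yax[1],-yax[0]]);print('yaw',yaw)
g0,g1=f(269,120,.054),f(269,235,.054); cl0,cl1=f(291,248,.018),f(291,298,.018)
print('line',g0,g1,'clip',cl0,cl1)
o=((TL+BL+TR+BR)/4)[:2]
for n,p in dict(TL=TL,BL=BL,TR=TR,BR=BR,g0=g0,g1=g1,c0=cl0,c1=cl1,slotL=f(121,146,.014),slotR=f(674,146,.014),gripL=f(235,170,.054),gripR=f(314,170,.054)).items(): print(n,np.round([(p[:2]-o)@xax,(p[:2]-o)@yax],1))
print('centre',o)
E
```

```text
[479.29558285  92.23721685  14.        ] [435.36413758  98.8739179   14.        ] [455.1740195  -73.68344908  14.        ] [411.69682151 -68.99021777  14.        ]
len 167.66489555671066 44.429918795711366
yaw -8.147821432171199
line [463.41531483  38.23362456  54.        ] [437.71530101  42.15466097  54.        ] clip [424.1622713   40.40551377  18.        ] [411.60890395  42.28155232  18.        ]
TL [22.2 84.1]
BL [-22.2  84.5]
TR [ 21.9 -83.5]
BR [-21.9 -85.1]
g0 [14.1 28.4]
g1 [-11.8  28.7]
c0 [-25.  25.]
c1 [-37.7  25.1]
slotL [-0.7 66. ]
slotR [ -0.4 -67.4]
gripL [ 2.9 36. ]
gripR [ 3.  18.6]
centre [445.38264036  12.10936698]
```

```bash
python3 - <<'E'
from h import *
go(.4494,.0402,.043,-8.15)
E
```

```text
clock 2.25 tcp [469.1  22.1 280.6] yaw -7.66 F [-0.5  0.4 -0.7] open 50.0 | shift [-22.  -15.1 237.6] turn 0.49
```

Request:
send_rows --pt "-10 -8 20" --pt "-22 -15 40" --pt "-22 -15 60" --pt "-22 -15 80" --pt "-22 -15 110" --pt "-22 -15 130" --pt "-22 -15 145" --pt "-22 -15 150" --pt "-22 -15 150" --pt "-22 -15 150" --turn '[0.3,0.3,0.3,0.3,0.3,0.3,0.3,0.3,0.3,0.3]' --fingers '[50,50,50,50,50,50,50,50,50,50]'

```text
clock: 3.25
tcp_pos: [0.4499, 0.0362, 0.1311]
orientation: [0.997, -0.072, 0.0, -0.0]
ft_force: [0.1, -0.4, 0.1]
opening: 0.53
```

```bash
python3 - <<'E'
from h import *
go(.4494,.0402,.043,-8.15)
snap('wrist','w2')
go(.4494,.0402,.043,-8.15)
E
```

```text
clock 3.25 tcp [449.9  36.2 131.1] yaw -8.21 F [ 0.1 -0.4  0.1] open 49.8 | shift [-1.2 -3.9 88.1] turn -0.06
clock 3.3 tcp [450.   36.2 131.3] yaw -8.21 F [-0.  -0.2 -0.4] open 49.8 | shift [-1.3 -3.8 88.3] turn -0.06
```

View pics/w2.png

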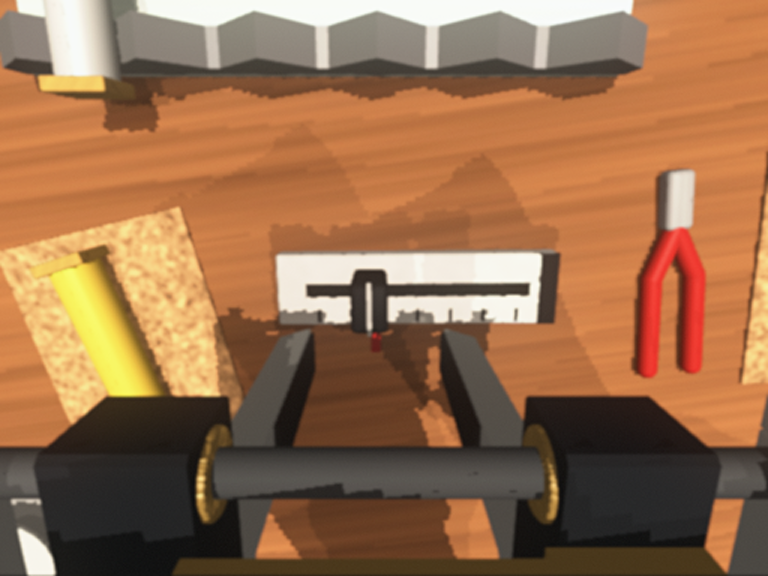

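Request:
send_rows --pt "-1 -2 10" --pt "-1 -4 25" --pt "-1 -4 40" --pt "-1 -4 55" --pt "-1 -4 70" --pt "-1 -4 80" --pt "-1 -4 88" --pt "-1 -4 88" --pt "-1 -4 88" --pt "-1 -4 88" --turn '[0,0,0,0,0,0,0,0,0,0]' --fingers '[50,50,50,50,50,50,50,10,10,10]' --squeeze 25

```text
clock: 4.3
tcp_pos: [0.4495, 0.0404, 0.043]
orientation: [0.997, -0.072, 0.0, -0.0]
ft_force: [0.5, 0.5, -0.3]
opening: 0.311
```

Request:
send_rows --pt "0 0 0" --pt "0 0 0" --pt "0 12 0" --pt "0 24 0" --pt "0 36 0" --pt "0 48 0" --pt "0 60 0" --pt "0 72 0" --pt "0 80 0" --pt "0 84 0" --turn '[0,0,0,0,0,0,0,0,0,0]' --fingers '[10,10,10,10,10,10,10,10,10,10]'

```text
clock: 5.3
tcp_pos: [0.4379, -0.0441, 0.0429]
orientation: [0.997, -0.072, 0.001, -0.0]
ft_force: [3.2, 0.9, 4.8]
opening: 0.211
```

Request:
send_rows --pt "0 2 0" --pt "0 4 0" --pt "0 6 0" --pt "0 7 0" --pt "0 8 0" --pt "0 8 0" --pt "0 8 0" --pt "0 8 0" --pt "0 8 0" --pt "0 8 0" --turn '[0,0,0,0,0,0,0,0,0,0]' --fingers '[10,10,10,10,10,10,10,10,10,10]'

```text
clock: 6.3
tcp_pos: [0.4374, -0.0479, 0.043]
orientation: [0.998, -0.07, 0.001, -0.002]
ft_force: [3.9, 24.0, 4.4]
opening: 0.21
```

```bash
python3 - <<'E'
from h import *
go(.4369,-.0473,.043,-8.15)
E
```

```text
clock 6.3 tcp [437.4 -47.9  43. ] yaw -8.06 F [ 3.9 24.   4.4] open 19.7 | shift [-0.6 -0.6 -0. ] turn 0.09
```

Request:
send_rows --pt "0 -5 0" --pt "0 -5 0" --pt "0 -5 0" --pt "0 -5 0" --pt "0 -5 -20" --pt "0 -5 -50" --pt "0 -5 -90" --pt "20 -20 -130" --pt "50 -40 -180" --pt "90 -60 -220" --turn '[0,0,0,0,0,0,0,0,0,0]' --fingers '[30,40,50,50,50,50,50,50,50,50]'

```text
clock: 7.3
tcp_pos: [0.5193, -0.0094, 0.2504]
orientation: [0.997, -0.072, 0.001, 0.0]
ft_force: [0.9, -0.3, -0.9]
opening: 0.532
```

```bash
python3 - <<'E'
from h import *
go(.68,.06,.33,-8)
E
```

```text
clock 7.3 tcp [519.3  -9.4 250.4] yaw -8.26 F [ 0.9 -0.3 -0.9] open 50.0 | shift [149.1 -91.7 -79.5] turn -0.26
```

Request:
send_rows --pt "20 -15 -20" --pt "45 -30 -40" --pt "70 -45 -60" --pt "95 -60 -80" --pt "125 -75 -80" --pt "149 -92 -80" --pt "149 -92 -80" --pt "149 -92 -80" --pt "149 -92 -80" --pt "149 -92 -80" --turn '[0,0,0,0,0,0,0,0,0,0]' --fingers '[50,50,50,50,50,50,50,50,50,50]'

```text
clock: 8.3
tcp_pos: [0.6792, 0.0598, 0.3281]
orientation: [0.997, -0.072, 0.0, 0.0]
ft_force: [0.2, -0.0, 1.0]
opening: 0.536
```

```bash
python3 - <<'E'
from h import *
snap('wrist','w3')
snap('top','top2')
E
```

```text
(no output)
```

View pics/w3.png

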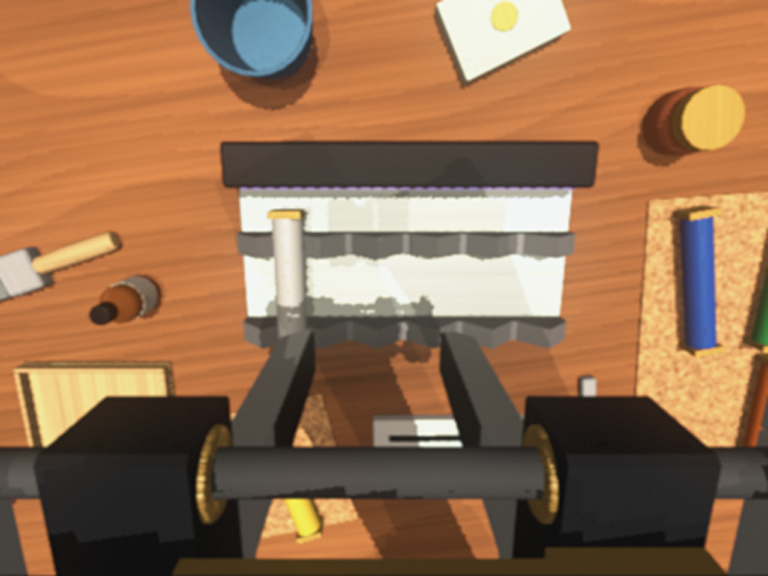

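View pics/top2.png

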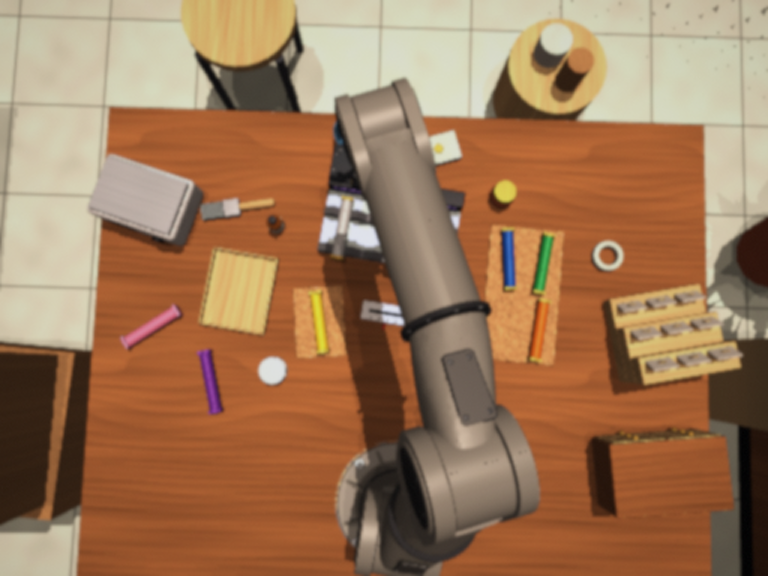

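```bash
python3 - <<'E'
from h import *
z=np.load('pics/w3.npz'); im=z['im'] 
c=im[88:236,140:405]; cv2.imwrite('pics/c3.png',cv2.resize(c[:,:,::-1],None,fx=3,fy=3,interpolation=cv2.INTER_CUBIC))
E
```

```text
(no output)
```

View pics/c3.png

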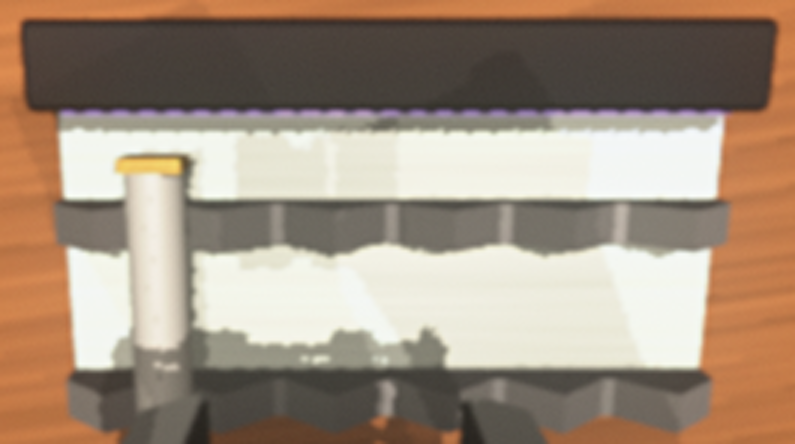

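```bash
python3 - <<'E'
from h import *
z=np.load('pics/w3.npz'); pq=(z['p'],z['q'])
f=lambda x,y,h:ray('wrist',[[140+x/3-.33,88+y/3-.33]],h,pq=pq)[0]*1000
P=dict(lampNL=f(28,107,.06),lampNR=f(768,107,.06),lampFL=f(22,20,.06),lampFR=f(775,20,.06))
for i,(a,b) in enumerate(((277,278),(391,390),(505,500),(620,608))):
    P[f'vF{i}']=f(a,224,.025); P[f'vN{i}']=f(b,398,.025)
P['capL']=f(116,158,.058);P['capR']=f(183,158,.058)
P['rodT']=f(155,173,.057); P['rodB']=f(161,345,.057)
ya=P['lampNL']-P['lampNR']+P['lampFL']-P['lampFR']; ya=ya[:2]/np.linalg.norm(ya[:2]); xa=np.array([ya[1],-ya[0]])
print('yaw',np.degrees(np.arctan2(xa[1],xa[0])), P['vF1'],P['vN1'])
v=P['vF1']-P['vN1'];print('valley yaw',np.degrees(np.arctan2(v[1],v[0])))
o=((P['vF1']+P['vN1'])/2)[:2]; print('o',o)
for k,p in P.items(): print(k,np.round([(p[:2]-o)@xa,(p[:2]-o)@ya],1))
E
```

```text
yaw -8.259028402976783 [671.00078371  32.34343661  25.        ] [581.50543843  44.4917029   25.        ]
valley yaw -7.730189356110806
o [626.25311107  38.41756976]
lampNL [102.9 163. ]
lampNR [ 102.9 -162.6]
lampFL [139.5 162.6]
lampFR [ 139.5 -161.4]
vF0 [45.2 56.3]
vN0 [-45.1  57.2]
vF1 [45.2  0.4]
vN1 [-45.2  -0.4]
vF2 [ 45.2 -55.5]
vN2 [-45.2 -57. ]
vF3 [  45.1 -111.9]
vN3 [ -45.2 -112.5]
capL [ 80.4 126. ]
capR [80.4 96. ]
rodT [ 73.6 109. ]
rodB [ -7.2 110. ]
```

```bash
python3 - <<'E'
from h import *
go(.6476,.1475,.046,-8.1)
E
```

```text
clock 8.4 tcp [679.3  60.  328.2] yaw -8.24 F [-0.3  0.1  0.1] open 49.9 | shift [-44.1 -82.1 282.1] turn -0.14
```

Request:
send_rows --pt "-10 -20 30" --pt "-20 -40 60" --pt "-30 -60 95" --pt "-44 -82 130" --pt "-44 -82 165" --pt "-44 -82 200" --pt "-44 -82 220" --pt "-44 -82 220" --pt "-44 -82 220" --pt "-44 -82 220" --turn '[0,0,0,0,0,0,0,0,0,0]' --fingers '[50,50,50,50,50,50,50,50,50,50]'

```text
clock: 9.4
tcp_pos: [0.6487, 0.1482, 0.1095]
orientation: [0.997, -0.072, 0.001, -0.0]
ft_force: [0.1, 0.5, -0.3]
opening: 0.531
```

```bash
python3 - <<'E'
from h import *
snap('wrist','w4')
go(.6476,.1475,.046,-8.1)
E
```

```text
clock 9.45 tcp [648.7 148.2 109.5] yaw -8.22 F [0.  0.4 0.7] open 49.8 | shift [-1.1  0.9 63.5] turn -0.12
```

View pics/w4.png

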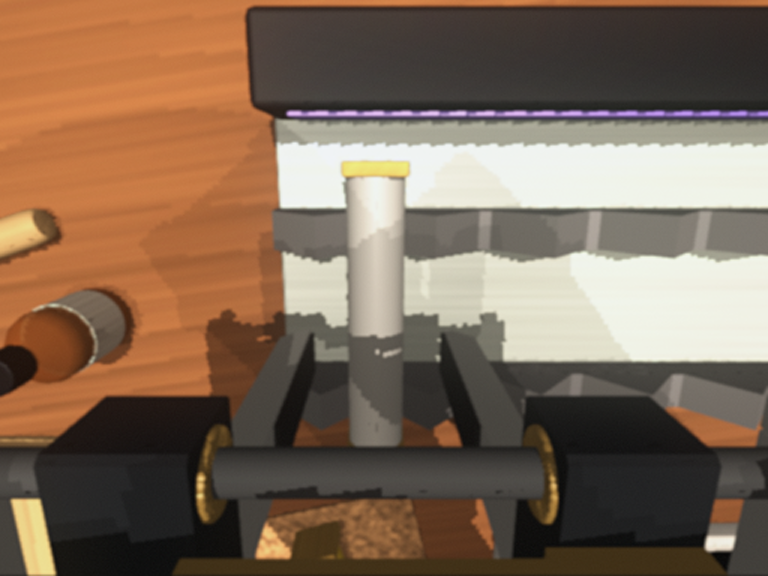

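Request:
send_rows --pt "0 0 10" --pt "-1 1 25" --pt "-1 1 40" --pt "-1 1 52" --pt "-1 1 60" --pt "-1 1 63" --pt "-1 1 63" --pt "-1 1 63" --pt "-1 1 63" --pt "-1 1 63" --turn '[0,0,0,0,0,0,0,0,0,0]' --fingers '[50,50,50,50,50,50,50,15,15,15]' --squeeze 30

```text
clock: 10.45
tcp_pos: [0.6472, 0.1481, 0.0454]
orientation: [0.997, -0.071, 0.001, -0.001]
ft_force: [1.0, 16.1, 5.3]
opening: 0.314
```

Request:
send_rows --pt "0 0 0" --pt "0 0 0" --pt "0 0 0" --pt "0 0 -10" --pt "0 0 -25" --pt "0 0 -50" --pt "0 0 -80" --pt "0 0 -110" --pt "0 0 -130" --pt "0 0 -140" --turn '[0,0,0,0,0,0,0,0,0,0]' --fingers '[15,15,15,15,15,15,15,15,15,15]'

```text
clock: 11.45
tcp_pos: [0.6475, 0.1471, 0.1881]
orientation: [0.997, -0.072, 0.002, -0.0]
ft_force: [1.1, 0.5, -1.7]
opening: 0.288
```

```bash
python3 - <<'E'
from h import *
s=sense(); print(s['joint_pos'])
go(.490,.396,.186,-7.8)
snap('wrist','w5')
E
```

```text
[ 0.01684111  0.47466784 -0.45954672  1.64328678  0.23353814  1.07488771
 -2.22421183]
clock 11.45 tcp [647.5 147.1 188.1] yaw -8.23 F [ 1.1  0.5 -1.7] open 27.1 | shift [-191.5 -223.8    1.7] turn -0.43
```

View pics/w5.png

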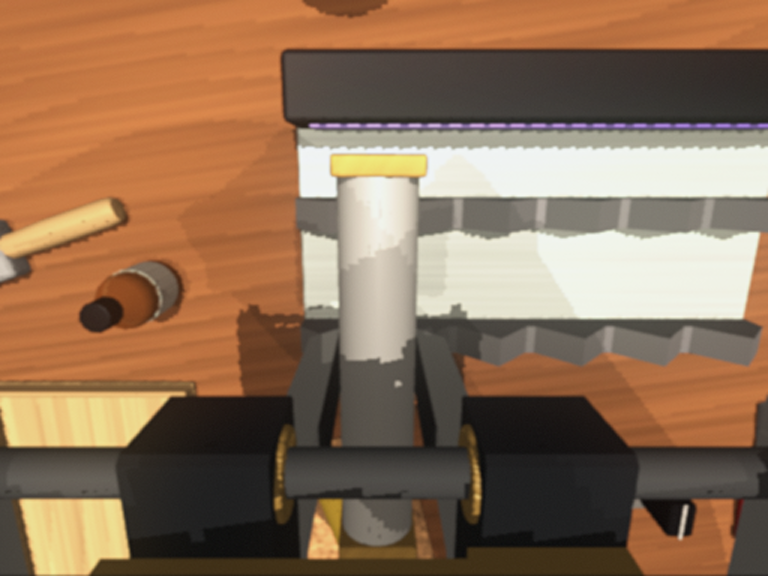

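Rod is held firmly and centred: it fills (340–418, 155–540) between the fingers. Joint 7 is close to its limit, so I'll half-turn on the way to the tray.

Request:
send_rows --pt "-10 -10 -5" --pt "-20 -22 -10" --pt "-30 -34 -10" --pt "-40 -46 -10" --pt "-50 -58 -10" --pt "-60 -70 -10" --pt "-70 -82 -10" --pt "-80 -94 -10" --pt "-90 -106 -10" --pt "-100 -118 -10" --turn '[-8,-16,-24,-32,-40,-48,-56,-64,-72,-80]' --fingers '[15,15,15,15,15,15,15,15,15,15]'

```text
clock: 12.5
tcp_pos: [0.5639, 0.2783, 0.1941]
orientation: [0.808, 0.589, -0.001, -0.0]
ft_force: [0.3, 0.4, -1.0]
opening: 0.292
```

```bash
python3 - <<'E'
from h import *
s=sense(); print(s['joint_pos'])
go(.490,.396,.186,172.2)
E
```

```text
[ 0.03395291  0.49131607 -0.79963341  1.70320673  0.38643213  1.11352654
 -1.19296097]
clock 12.5 tcp [563.9 278.3 194.1] yaw 72.12 F [ 0.3  0.4 -1. ] open 27.4 | shift [  89.3 -106.4    8.1] turn -100.08
```

Request:
send_rows --pt "9 -11 0" --pt "18 -22 0" --pt "27 -33 0" --pt "36 -44 0" --pt "45 -55 0" --pt "54 -66 0" --pt "63 -77 0" --pt "72 -88 0" --pt "80 -98 0" --pt "89 -106 0" --turn '[-8,-16,-24,-32,-40,-48,-56,-64,-72,-80]' --fingers '[15,15,15,15,15,15,15,15,15,15]'

```text
clock: 13.5
tcp_pos: [0.491, 0.3959, 0.1941]
orientation: [0.241, 0.971, -0.0, -0.0]
ft_force: [-0.1, 0.0, -1.6]
opening: 0.284
```

Request:
send_rows --pt "0 0 0" --pt "0 0 0" --pt "0 0 0" --pt "0 0 0" --pt "0 0 0" --pt "0 0 0" --pt "0 0 0" --pt "0 0 0" --pt "0 0 0" --pt "0 0 0" --turn '[-6,-12,-17,-20,-20,-20,-20,-20,-20,-20]' --fingers '[15,15,15,15,15,15,15,15,15,15]'

```text
clock: 14.5
tcp_pos: [0.4917, 0.3959, 0.1948]
orientation: [0.072, 0.997, 0.0, 0.0]
ft_force: [-0.2, -0.0, -0.8]
opening: 0.29
```

```bash
python3 - <<'E'
from h import *
s=sense(); print(s['joint_pos'])
go(.490,.396,.025,172.2)
snap('wrist','w6')
E
```

```text
[ 0.02153046  0.64557245 -1.15776299  1.68673257  0.62401496  1.23197597
  0.14507061]
clock 14.5 tcp [491.7 395.9 194.8] yaw 171.78 F [-0.2 -0.  -0.8] open 27.2 | shift [  1.7  -0.2 169.8] turn -0.42
```

View pics/w6.png

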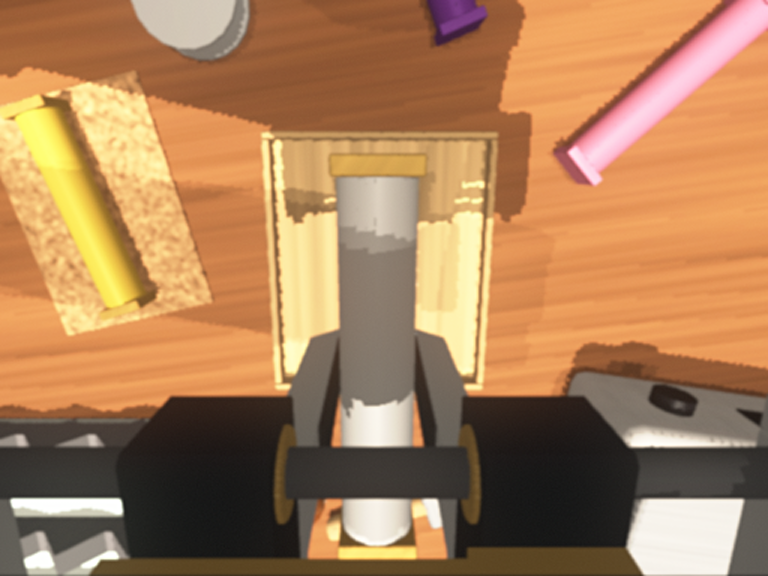

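Tray corners are at about (262,134), (497,134), (484,387) and (274,387). I'll check its centre.

```bash
python3 - <<'E'
from h import *
z=np.load('pics/w6.npz'); pq=(z['p'],z['q'])
P=ray('wrist',np.array([(262,134),(497,134),(484,387),(274,387)])/1.5,.02,pq=pq)*1000
print(P,P.mean(0),np.linalg.norm(P[0]-P[1]),np.linalg.norm(P[1]-P[2]))
go(*(P.mean(0)[:2]/1000),.025,172)
E
```

```text
[[389.26056274 332.49105034  20.        ]
 [411.85383744 488.63229492  20.        ]
 [595.66606743 463.7656909   20.        ]
 [572.55245461 304.01610319  20.        ]] [492.33323055 397.22628484  20.        ] 157.76737407247668 185.48661378317675
clock 14.55 tcp [491.7 395.9 194.8] yaw 171.78 F [ 0.1 -1.  -0.1] open 26.9 | shift [ -0.4   1.4 169.8] turn -0.22
```

Request:
send_rows --pt "0 0 20" --pt "0 1 45" --pt "0 1 75" --pt "0 1 105" --pt "0 1 130" --pt "0 1 150" --pt "0 1 160" --pt "0 1 165" --pt "0 1 168" --pt "0 1 168" --turn '[0,0,0,0,0,0,0,0,0,0]' --fingers '[15,15,15,15,15,15,15,15,15,15]'

```text
clock: 15.55
tcp_pos: [0.4921, 0.3972, 0.0272]
orientation: [0.072, 0.997, 0.0, 0.0]
ft_force: [0.5, 0.2, -0.1]
opening: 0.287
```

Request:
send_rows --pt "0 0 0" --pt "0 0 0" --pt "0 0 0" --pt "0 0 0" --pt "0 0 -10" --pt "0 0 -30" --pt "0 0 -60" --pt "0 0 -100" --pt "0 0 -140" --pt "0 0 -180" --turn '[0,0,0,0,0,0,0,0,0,0]' --fingers '[20,35,50,50,50,50,50,50,50,50]'

```text
clock: 16.55
tcp_pos: [0.4913, 0.3971, 0.2101]
orientation: [0.071, 0.997, 0.0, 0.0]
ft_force: [0.5, 0.6, 0.9]
opening: 0.529
```

```bash
python3 - <<'E'
from h import *
snap('wrist','w7')
go(.42,.22,.24,-170)
E
```

```text
clock 16.6 tcp [492.3 399.5 216.6] yaw 171.85 F [2.6 2.9 6.6] open 49.9 | shift [  46.  -187.8  -24.7] turn -18.15
```

View pics/w7.png

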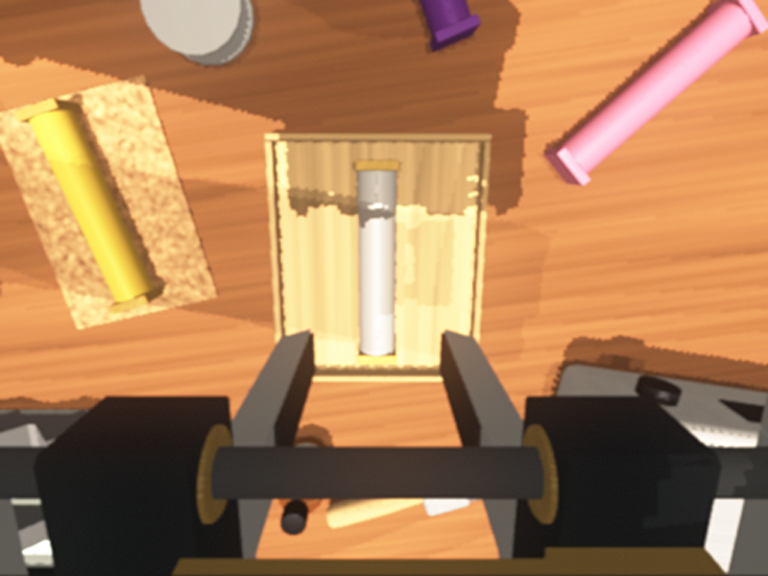

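White rod lies flat in the tray at (377,262). Yellow is next; it spans (40,108) to (135,300) on the small mat.

```bash
cat >> h.py <<'E'
def rod(f,c,z=0.018,smin=120,amin=400):
    d=np.load(f'pics/{f}.npz'); im=d['im']; pq=(d['p'],d['q'])
    hsv=cv2.cvtColor(im,cv2.COLOR_RGB2HSV); a,b=HUE[c]
    m=((hsv[...,0]>=a)&(hsv[...,0]<=b)&(hsv[...,1]>smin)&(hsv[...,2]>60)).astype(np.uint8)
    m=cv2.morphologyEx(m,cv2.MORPH_OPEN,np.ones((3,3),np.uint8))
    k,l,st,ce=cv2.connectedComponentsWithStats(m)
    for i in range(1,k):
        if st[i,4]>amin:
            v,u=np.nonzero(l==i); print(c,st[i],rect(ray('wrist',np.c_[u,v],z,pq=pq)))
E
python3 - <<'E'
from h import *
rod('w7','yellow')
E
```

```text
yellow [  10   66   81  135 2608] (array([417.8, 192.9]), array([ 30.3, 149.4]), np.float32(12.8))
```

```bash
python3 - <<'E'
from h import *
go(.422,.197,.20,-169)
E
```

```text
clock 16.6 tcp [492.3 399.5 216.6] yaw 171.85 F [2.6 2.9 6.6] open 49.9 | shift [  41.  -210.5   15.2] turn -19.15
```

Request:
send_rows --pt "5 -25 0" --pt "10 -50 0" --pt "15 -75 0" --pt "20 -100 0" --pt "25 -125 0" --pt "30 -150 0" --pt "35 -175 4" --pt "40 -195 8" --pt "41 -210 12" --pt "41 -210 15" --turn '[-2,-4,-6,-8,-10,-12,-14,-16,-18,-19]' --fingers '[50,50,50,50,50,50,50,50,50,50]'

```text
clock: 17.6
tcp_pos: [0.4211, 0.1933, 0.1924]
orientation: [-0.094, 0.996, -0.001, 0.001]
ft_force: [0.1, 0.3, -0.0]
opening: 0.532
```

Request:
send_rows --pt "0 0 0" --pt "0 0 0" --pt "0 0 0" --pt "0 0 0" --pt "0 0 0" --pt "0 0 0" --pt "0 0 0" --pt "0 0 0" --pt "0 0 0" --pt "0 0 0" --turn '[0,0,0,0,0,0,0,0,0,0]' --fingers '[50,50,50,50,50,50,50,50,50,50]'

```text
clock: 18.6
tcp_pos: [0.4213, 0.1949, 0.1917]
orientation: [-0.094, 0.996, 0.0, 0.0]
ft_force: [0.3, -1.0, -0.4]
opening: 0.531
```

```bash
python3 - <<'E'
from h import *
snap('wrist','w8')
rod('w8','yellow')
go(.422,.197,.023,-169)
print(sense()['joint_pos'])
E
```

```text
yellow [ 240  167   26   83 1275] (array([454.4, 202.5]), array([28.5, 94.7]), np.float32(10.8))
clock 18.65 tcp [421.3 194.9 191.7] yaw -169.21 F [-0.7  0.   0.2] open 49.8 | shift [ -1.1   2.  168.7] turn -0.21
[ 0.4843432   0.30634806 -1.2027259   2.04495546  0.33865323  1.00992165
  0.87188588]
```

View pics/w8.png

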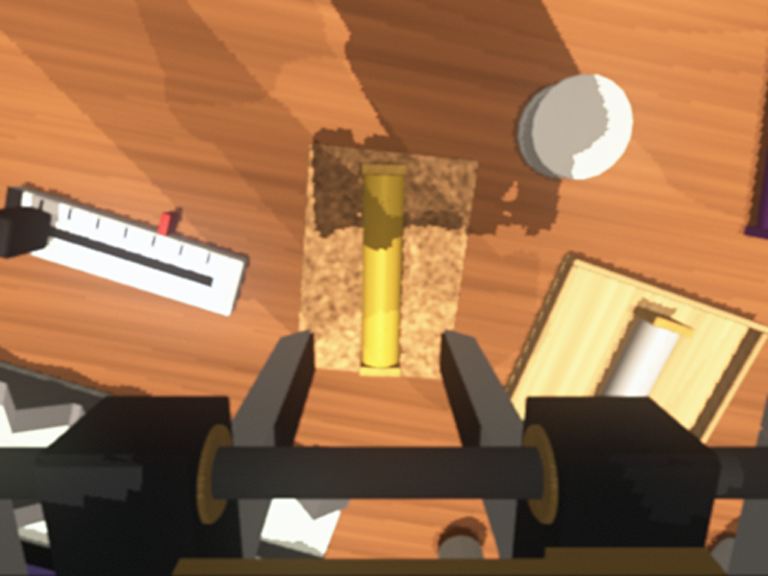

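```bash
python3 - <<'E'
from h import *
z=np.load('pics/w8.npz'); pq=(z['p'],z['q'])
A,B=ray('wrist',np.array([(384.5,166),(380.5,375)])/1.5,.033,pq=pq)*1000
print(A,B,np.linalg.norm(A-B),(A+B)/2,np.degrees(np.arctan2(*(B-A)[1::-1])))
m=(A+B)/2000
go(m[0],m[1],.023,np.degrees(np.arctan2(*(A-B)[1::-1])))
E
```

```text
[349.97223009 186.19444491  33.        ] [495.08991809 211.48572382  33.        ] 147.30509889098246 [422.53107409 198.84008437  33.        ] 9.88627795767177
clock 18.65 tcp [421.3 194.9 191.7] yaw -169.21 F [-0.7  0.   0.2] open 49.8 | shift [ -2.    3.7 168.7] turn 0.91
```

Request:
send_rows --pt "-1 2 20" --pt "-2 4 45" --pt "-2 4 75" --pt "-2 4 105" --pt "-2 4 130" --pt "-2 4 148" --pt "-2 4 160" --pt "-2 4 166" --pt "-2 4 168" --pt "-2 4 168" --turn '[0.5,0.9,0.9,0.9,0.9,0.9,0.9,0.9,0.9,0.9]' --fingers '[50,50,50,50,50,50,50,50,50,50]'

```text
clock: 19.65
tcp_pos: [0.4228, 0.1993, 0.0241]
orientation: [-0.086, 0.996, 0.0, 0.0]
ft_force: [0.1, 0.2, -0.0]
opening: 0.531
```

Request:
send_rows --pt "0 0 0" --pt "0 0 0" --pt "0 0 0" --pt "0 0 0" --pt "0 0 0" --pt "0 0 -10" --pt "0 0 -30" --pt "0 0 -60" --pt "0 0 -90" --pt "0 0 -110" --turn '[0,0,0,0,0,0,0,0,0,0]' --fingers '[15,15,15,15,15,15,15,15,15,15]' --squeeze 30

```text
clock: 20.65
tcp_pos: [0.4225, 0.1996, 0.1359]
orientation: [-0.087, 0.996, 0.0, 0.0]
ft_force: [-0.5, 0.0, -2.3]
opening: 0.29
```

```bash
python3 - <<'E'
from h import *
a=np.radians(-8.1);xa=np.array([np.cos(a),np.sin(a)]);ya=np.array([-xa[1],xa[0]]);o=np.array([.627,.0383])
for k in (112,56,0,-56,-112): print(k,np.round(o+ya*k/1000,4))
g=o+ya*.112; go(g[0],g[1],.135,171.9)
snap('wrist','w9')
E
```

```text
112 [0.6428 0.1492]
56 [0.6349 0.0937]
0 [0.627  0.0383]
-56 [ 0.6191 -0.0171]
-112 [ 0.6112 -0.0726]
clock 20.65 tcp [422.5 199.6 135.9] yaw -170.07 F [-0.5  0.  -2.3] open 27.3 | shift [-208.3  -87.7    1.1] turn 18.03
```

View pics/w9.png

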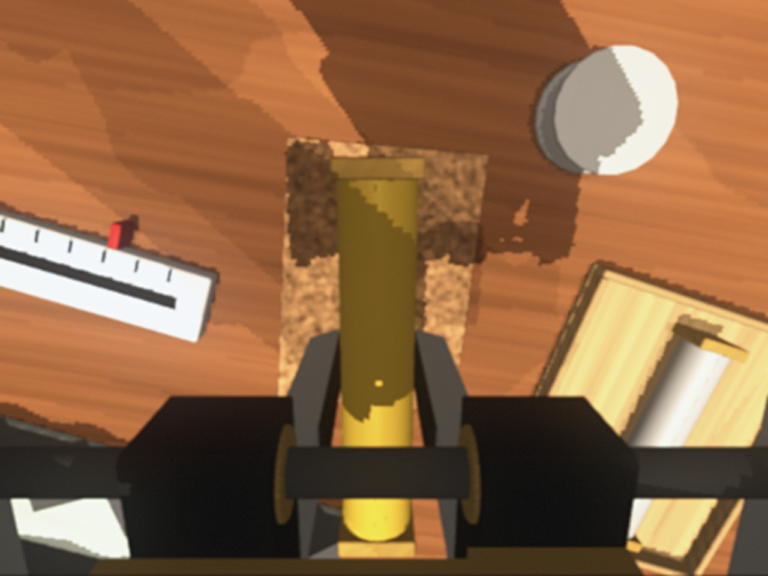

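Request:
send_rows --pt "-20 -9 -5" --pt "-45 -19 -10" --pt "-70 -29 -10" --pt "-95 -40 -10" --pt "-120 -51 -10" --pt "-145 -62 -10" --pt "-170 -73 -10" --pt "-190 -81 -10" --pt "-208 -88 -5" --pt "-208 -88 0" --turn '[2,4,6,8,10,12,14,16,18,18]' --fingers '[15,15,15,15,15,15,15,15,15,15]'

```text
clock: 21.7
tcp_pos: [0.6442, 0.1473, 0.1334]
orientation: [0.072, 0.997, 0.0, 0.0]
ft_force: [-1.2, 0.1, -2.1]
opening: 0.292
```

```bash
python3 - <<'E'
from h import *
go(.6428,.1492,.051,171.9)
snap('wrist','w10')
go(.6428,.1492,.051,171.9)
E
```

```text
clock 21.7 tcp [644.2 147.3 133.4] yaw 171.73 F [-1.2  0.1 -2.1] open 27.4 | shift [ 1.7  1.6 82.4] turn -0.17
clock 21.75 tcp [642.4 147.9 132.4] yaw 171.87 F [-0.   0.2 -2.5] open 27.1 | shift [-0.4  1.4 81.4] turn -0.03
```

View pics/w10.png

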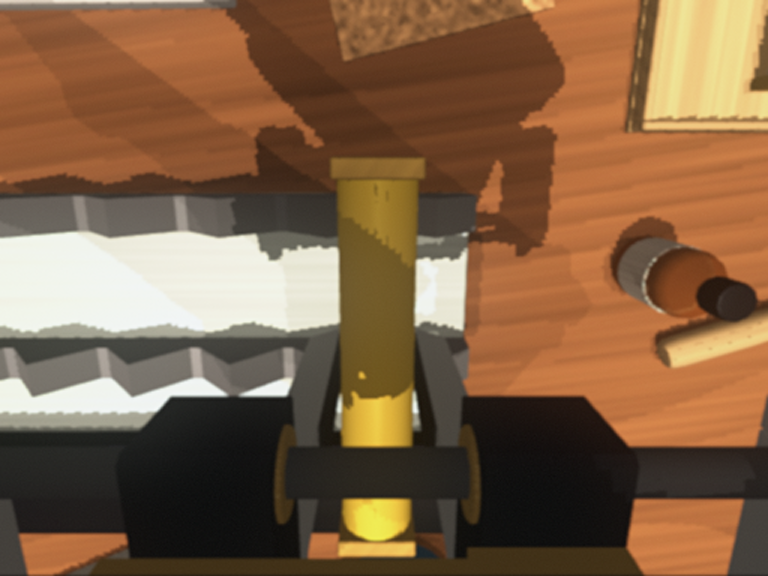

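Request:
send_rows --pt "0 1 10" --pt "0 1 25" --pt "0 1 42" --pt "0 1 56" --pt "0 1 68" --pt "0 1 76" --pt "0 1 80" --pt "0 1 81" --pt "0 1 81" --pt "0 1 81" --turn '[0,0,0,0,0,0,0,0,0,0]' --fingers '[15,15,15,15,15,15,15,15,15,15]'

```text
clock: 22.75
tcp_pos: [0.643, 0.1493, 0.0533]
orientation: [0.071, 0.997, 0.0, 0.0]
ft_force: [-0.9, -0.3, -1.0]
opening: 0.291
```

Request:
send_rows --pt "0 0 0" --pt "0 0 0" --pt "0 0 0" --pt "0 0 0" --pt "0 0 0" --pt "0 0 -15" --pt "0 0 -40" --pt "0 0 -80" --pt "0 0 -120" --pt "0 0 -150" --turn '[0,0,0,0,0,0,0,0,0,0]' --fingers '[30,42,42,42,42,42,42,42,42,42]'

```text
clock: 23.75
tcp_pos: [0.6429, 0.1498, 0.2065]
orientation: [0.07, 0.998, 0.001, 0.001]
ft_force: [0.3, 0.2, 0.6]
opening: 0.446
```

```bash
python3 - <<'E'
from h import *
snap('wrist','w11')
print(sense()['joint_pos'])
go(.59,-.255,.2,180)
go(.50,-.22,.28,180)
E
```

```text
[ 0.32107402  0.56997831 -0.92813604  1.61069834  0.48379411  1.19976104
  0.72179115]
clock 23.8 tcp [644.3 150.7 210.9] yaw 171.92 F [1.7 1.7 4.4] open 42.0 | shift [  -3.2 -409.3    9.8] turn -8.08
clock 23.8 tcp [644.3 150.7 210.9] yaw 171.92 F [1.7 1.7 4.4] open 42.0 | shift [  90.3 -387.1  -70.8] turn -8.08
```

View pics/w11.png

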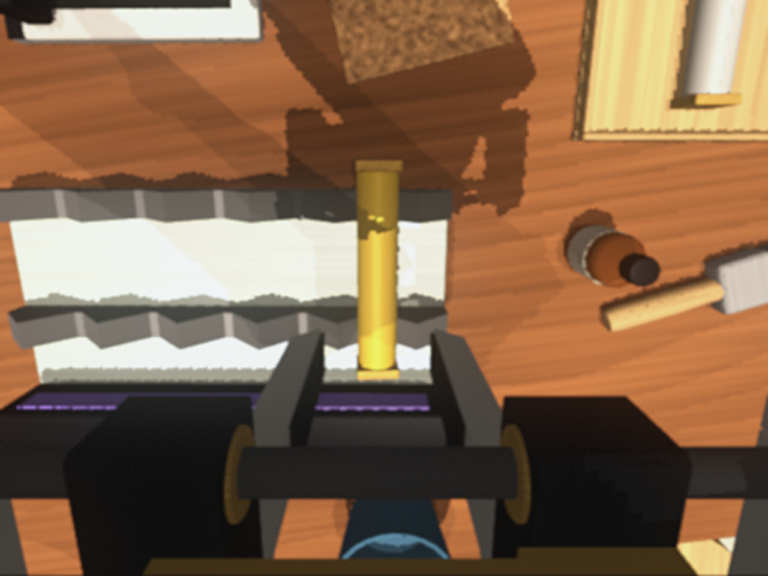

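```bash
python3 - <<'E'
from h import *
go(.47,-.29,.30,178)
E
```

```text
clock 23.8 tcp [644.3 150.7 210.9] yaw 171.92 F [1.7 1.7 4.4] open 42.0 | shift [ 110.1 -460.6  -91.1] turn -6.08
```

Request:
send_rows --pt "11 -46 -30" --pt "22 -92 -60" --pt "33 -138 -91" --pt "44 -184 -91" --pt "55 -230 -91" --pt "66 -276 -91" --pt "77 -322 -91" --pt "88 -368 -91" --pt "99 -414 -91" --pt "110 -460 -91" --turn '[0,-1,-2,-3,-4,-5,-6,-6,-6,-6]' --fingers '[50,50,50,50,50,50,50,50,50,50]'

```text
clock: 24.8
tcp_pos: [0.4676, -0.2925, 0.2947]
orientation: [0.018, 1.0, -0.001, 0.0]
ft_force: [0.4, -0.4, 0.4]
opening: 0.533
```

Request:
send_rows --pt "0 0 0" --pt "0 0 0" --pt "0 0 0" --pt "0 0 0" --pt "0 0 0" --pt "0 0 0" --pt "0 0 0" --pt "0 0 0" --pt "0 0 0" --pt "0 0 0" --turn '[0,0,0,0,0,0,0,0,0,0]' --fingers '[50,50,50,50,50,50,50,50,50,50]'

```text
clock: 25.8
tcp_pos: [0.4689, -0.2907, 0.2936]
orientation: [0.018, 1.0, 0.0, -0.0]
ft_force: [-0.3, 0.1, 0.0]
opening: 0.534
```

```bash
python3 - <<'E'
from h import *
go(.47,-.29,.30,178)
snap('wrist','w12')
print(sense()['joint_pos'])
for c in('blue','green','orange','red'): rod('w12',c,smin=190 if c in('orange','red') else 120)
E
```

```text
clock 25.8 tcp [ 468.9 -290.7  293.6] yaw 177.89 F [-0.3  0.1  0. ] open 50.2 | shift [-1.1  0.7 -6.4] turn -0.11
[ 1.2499519   0.29289776 -0.97485935  1.75296912  0.25607539  1.23154514
  1.74255792]
blue [ 267  203   21   85 1277] (array([ 594.9, -256.7]), array([ 23.7, 135.4]), np.float32(2.6))
green [ 207  199   25   86 1189] (array([ 586.3, -343.8]), array([ 25.9, 136.6]), np.float32(-9.5))
orange [ 206   73   27  106 1607] (array([ 418.9, -332.6]), array([ 25.6, 138.4]), np.float32(-8.9))
```

View pics/w12.png

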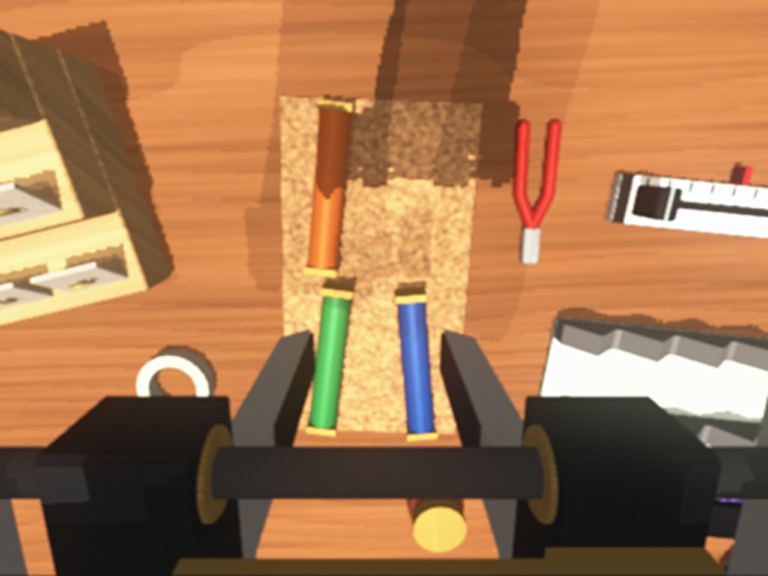

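Blue (415,367), green (331,362) and orange (330,188) are confirmed on the right mat, with no red one. Blue goes first.

```bash
python3 - <<'E'
from h import *
go(.593,-.256,.17,-178)
E
```

```text
clock 25.85 tcp [ 468.9 -290.7  293.6] yaw 177.89 F [-0.8  0.1 -0.1] open 50.2 | shift [-122.8   39.2  123.6] turn -4.11
```

Request:
send_rows --pt "-15 5 14" --pt "-30 10 28" --pt "-45 15 42" --pt "-60 20 56" --pt "-75 25 70" --pt "-90 30 84" --pt "-105 35 98" --pt "-118 39 112" --pt "-123 39 124" --pt "-123 39 124" --turn '[0,0,-1,-2,-3,-4,-4,-4,-4,-4]' --fingers '[50,50,50,50,50,50,50,50,50,50]'

```text
clock: 26.85
tcp_pos: [0.5928, -0.256, 0.1679]
orientation: [-0.017, 1.0, 0.001, -0.001]
ft_force: [0.9, -0.1, -0.6]
opening: 0.533
```

```bash
python3 - <<'E'
from h import *
snap('wrist','w13')
go(.593,-.256,.024,-178)
E
```

```text
clock 26.9 tcp [ 592.7 -256.3  169. ] yaw -178.1 F [0.4 0.1 0.5] open 50.2 | shift [-5.00e-01  1.00e-01  1.45e+02] turn -0.1
```

View pics/w13.png

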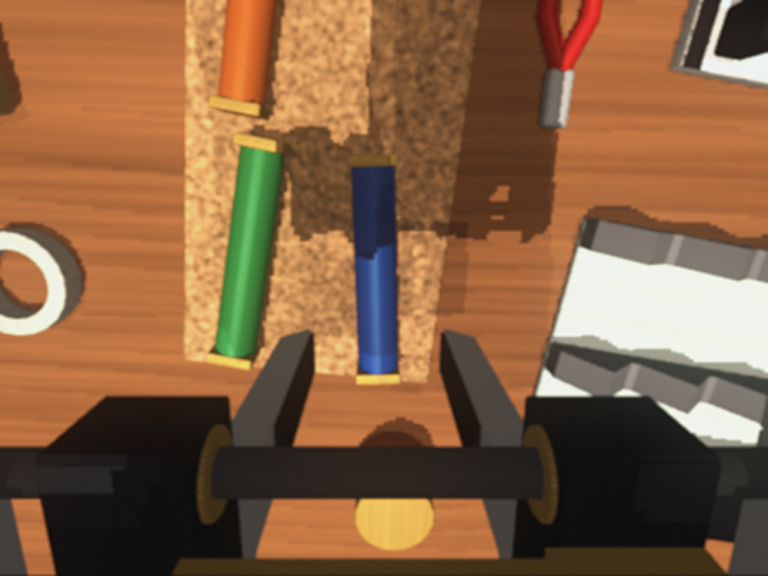

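```bash
cat >> h.py <<'E'
def ends(f,a,b,z=.024,h=.033):
    d=np.load(f'pics/{f}.npz'); pq=(d['p'],d['q'])
    A,B=ray('wrist',np.array([a,b])/1.5,h,pq=pq)*1000
    m=(A+B)/2; yaw=np.degrees(np.arctan2(*(A-B)[1::-1]))
    print('len',np.linalg.norm(A-B),'mid',m,'yaw',yaw); go(m[0]/1000,m[1]/1000,z,yaw)
E
python3 - <<'E'
from h import *
ends('w13',(373,157),(378,383.5))
E
```

```text
len 147.79708003379918 mid [ 589.43977275 -256.90823179   33.        ] yaw -176.88940279772123
clock 26.9 tcp [ 592.7 -256.3  169. ] yaw -178.1 F [0.4 0.1 0.5] open 50.2 | shift [  3.1  -0.7 145. ] turn -1.21
```

Request:
send_rows --pt "1 0 20" --pt "3 -1 45" --pt "3 -1 75" --pt "3 -1 100" --pt "3 -1 120" --pt "3 -1 132" --pt "3 -1 140" --pt "3 -1 144" --pt "3 -1 145" --pt "3 -1 145" --turn '[-1,-1,-1,-1,-1,-1,-1,-1,-1,-1]' --fingers '[50,50,50,50,50,50,50,50,50,50]'

```text
clock: 27.9
tcp_pos: [0.5907, -0.2574, 0.0253]
orientation: [-0.025, 1.0, -0.0, 0.0]
ft_force: [0.1, 0.1, -0.8]
opening: 0.531
```

Request:
send_rows --pt "0 0 0" --pt "0 0 0" --pt "0 0 0" --pt "0 0 0" --pt "0 0 0" --pt "0 0 -10" --pt "0 0 -30" --pt "0 0 -60" --pt "0 0 -90" --pt "0 0 -110" --turn '[0,0,0,0,0,0,0,0,0,0]' --fingers '[15,15,15,15,15,15,15,15,15,15]' --squeeze 30

```text
clock: 28.9
tcp_pos: [0.5911, -0.2572, 0.1385]
orientation: [-0.025, 1.0, -0.0, 0.001]
ft_force: [0.0, -0.0, -0.7]
opening: 0.291
```

```bash
python3 - <<'E'
from h import *
go(.6349,.0937,.135,171.9)
snap('wrist','w14')
E
```

```text
clock 28.9 tcp [ 591.1 -257.2  138.5] yaw -177.08 F [ 0.  -0.  -0.7] open 27.4 | shift [-61.6 348.2   3.3] turn 11.02
```

View pics/w14.png

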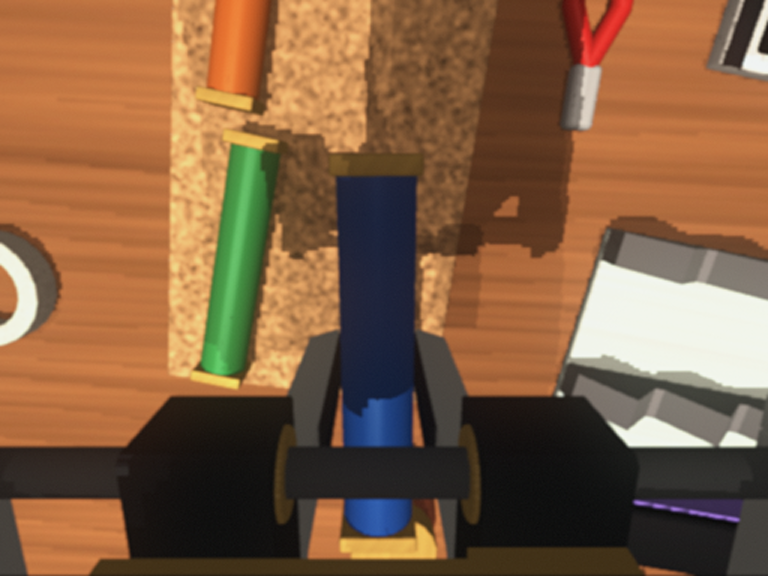

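Request:
send_rows --pt "-8 42 -5" --pt "-16 84 -10" --pt "-24 126 -10" --pt "-32 168 -10" --pt "-40 210 -10" --pt "-48 252 -10" --pt "-56 294 -10" --pt "-63 332 -10" --pt "-63 348 -5" --pt "-63 348 0" --turn '[0,0,1,3,5,7,9,10,11,11]' --fingers '[15,15,15,15,15,15,15,15,15,15]'

```text
clock: 29.95
tcp_pos: [0.6353, 0.0972, 0.136]
orientation: [0.069, 0.998, 0.001, 0.001]
ft_force: [0.4, 0.6, -0.9]
opening: 0.29
```

Request:
send_rows --pt "0 0 0" --pt "0 0 0" --pt "0 0 0" --pt "0 0 0" --pt "0 0 0" --pt "0 0 10" --pt "0 0 20" --pt "0 0 30" --pt "0 0 30" --pt "0 0 30" --turn '[0,0,0,0,0,0,0,0,0,0]' --fingers '[15,15,15,15,15,15,15,15,15,15]'

```text
clock: 30.95
tcp_pos: [0.6354, 0.0936, 0.1042]
orientation: [0.071, 0.998, 0.0, -0.0]
ft_force: [-0.6, 0.6, -1.7]
opening: 0.29
```

```bash
python3 - <<'E'
from h import *
go(.6365,.0937,.053,171.9)
snap('wrist','w15')
E
```

```text
clock 30.95 tcp [635.4  93.6 104.2] yaw 171.91 F [-0.6  0.6 -1.7] open 27.2 | shift [-1.1  0.3 51.2] turn 0.01
```

View pics/w15.png

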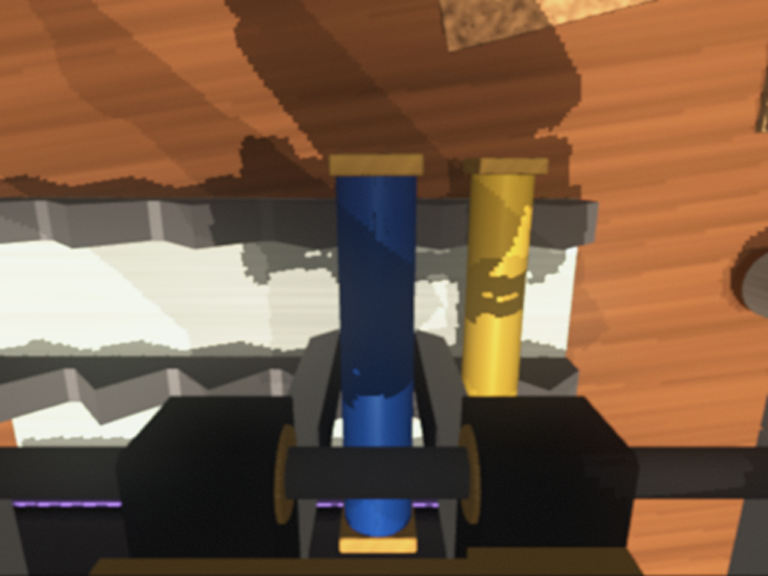

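Request:
send_rows --pt "-1 0 10" --pt "-1 0 22" --pt "-1 0 34" --pt "-1 0 43" --pt "-1 0 49" --pt "-1 0 52" --pt "-1 0 52" --pt "-1 0 52" --pt "-1 0 52" --pt "-1 0 52" --turn '[0,0,0,0,0,0,0,0,0,0]' --fingers '[15,15,15,15,15,15,15,15,15,15]'

```text
clock: 32.0
tcp_pos: [0.6368, 0.0933, 0.0531]
orientation: [0.071, 0.997, 0.0, 0.0]
ft_force: [1.3, 0.2, -1.2]
opening: 0.286
```

Request:
send_rows --pt "0 0 0" --pt "0 0 0" --pt "0 0 0" --pt "0 0 0" --pt "0 0 0" --pt "0 0 -15" --pt "0 0 -40" --pt "0 0 -80" --pt "0 0 -120" --pt "0 0 -150" --turn '[0,0,0,0,0,0,0,0,0,0]' --fingers '[30,42,42,42,42,42,42,42,42,42]'

```text
clock: 33.0
tcp_pos: [0.6369, 0.0939, 0.2064]
orientation: [0.07, 0.998, 0.0, 0.001]
ft_force: [0.5, -0.5, 0.6]
opening: 0.447
```

```bash
python3 - <<'E'
from h import *
snap('wrist','w16')
go(.584,-.342,.17,171)
E
```

```text
clock 33.05 tcp [638.5  94.6 210.8] yaw 171.92 F [1.4 1.2 4.4] open 42.2 | shift [  -7.2 -440.    39.9] turn 0.92
```

View pics/w16.png

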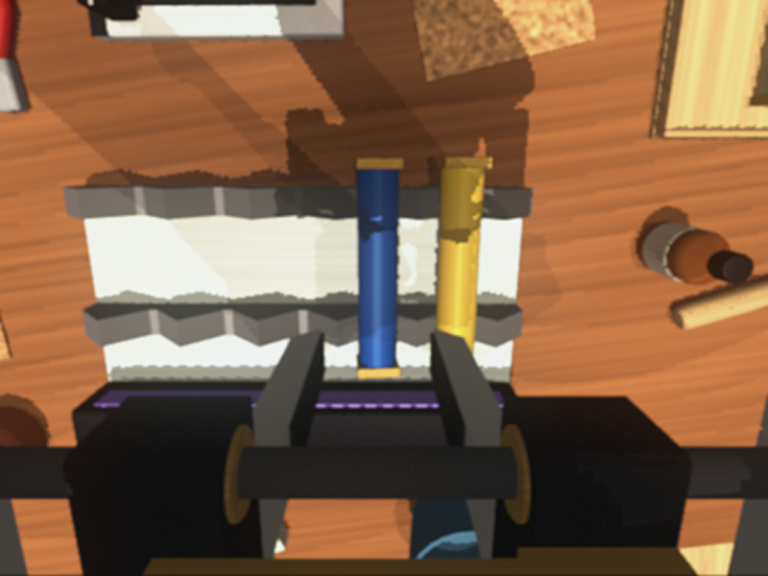

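Blue is settled next to yellow, and both stick out the same amount. Green is next.

Request:
send_rows --pt "-1 -44 0" --pt "-2 -88 0" --pt "-3 -132 0" --pt "-3 -176 0" --pt "-4 -220 0" --pt "-5 -264 0" --pt "-6 -308 0" --pt "-6 -352 10" --pt "-7 -396 20" --pt "-7 -438 30" --turn '[0,0,0,1,1,1,1,1,1,1]' --fingers '[50,50,50,50,50,50,50,50,50,50]'

```text
clock: 34.05
tcp_pos: [0.5814, -0.3434, 0.1734]
orientation: [0.079, 0.997, -0.0, 0.0]
ft_force: [0.8, 0.1, 0.4]
opening: 0.532
```

Request:
send_rows --pt "0 0 0" --pt "0 0 0" --pt "0 0 0" --pt "0 0 0" --pt "0 0 0" --pt "0 0 0" --pt "0 0 0" --pt "0 0 0" --pt "0 0 0" --pt "0 0 0" --turn '[0,0,0,0,0,0,0,0,0,0]' --fingers '[50,50,50,50,50,50,50,50,50,50]'

```text
clock: 35.05
tcp_pos: [0.5818, -0.3413, 0.1726]
orientation: [0.079, 0.997, 0.0, -0.0]
ft_force: [-0.4, 0.5, 0.6]
opening: 0.532
```

```bash
python3 - <<'E'
from h import *
snap('wrist','w17')
go(.584,-.342,.024,171)
E
```

```text
clock 35.1 tcp [ 581.8 -341.3  172.7] yaw 170.9 F [-0.3  0.3 -0.5] open 49.8 | shift [ -2.3  -0.3 148.7] turn -0.1
```

View pics/w17.png

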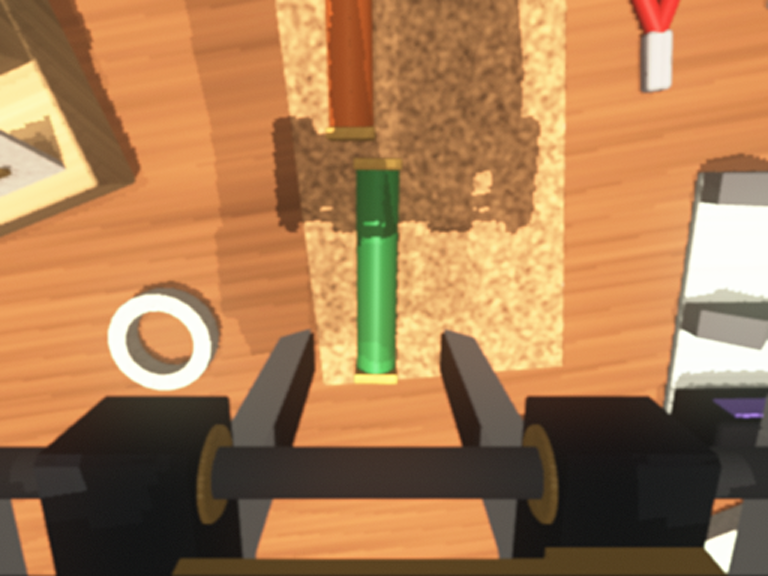

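```bash
python3 - <<'E'
from h import *
ends('w17',(378,160),(376.5,383))
E
```

```text
len 148.03607327141512 mid [ 580.59979994 -341.26339642   33.        ] yaw 170.52161052422463
clock 35.1 tcp [ 581.8 -341.3  172.7] yaw 170.9 F [-0.3  0.3 -0.5] open 49.8 | shift [  1.2  -0.2 148.7] turn 0.37
```

Request:
send_rows --pt "1 0 20" --pt "2 0 45" --pt "2 0 75" --pt "2 0 100" --pt "2 0 120" --pt "2 0 134" --pt "2 0 143" --pt "2 0 147" --pt "2 0 149" --pt "2 0 149" --turn '[0,0.4,0.4,0.4,0.4,0.4,0.4,0.4,0.4,0.4]' --fingers '[50,50,50,50,50,50,50,50,50,50]'

```text
clock: 36.1
tcp_pos: [0.5801, -0.3412, 0.0242]
orientation: [0.083, 0.997, -0.0, 0.0]
ft_force: [0.1, 0.1, 1.0]
opening: 0.533
```

Request:
send_rows --pt "0 0 0" --pt "0 0 0" --pt "0 0 0" --pt "0 0 0" --pt "0 0 0" --pt "0 0 -10" --pt "0 0 -30" --pt "0 0 -60" --pt "0 0 -90" --pt "0 0 -110" --turn '[0,0,0,0,0,0,0,0,0,0]' --fingers '[15,15,15,15,15,15,15,15,15,15]' --squeeze 30

```text
clock: 37.1
tcp_pos: [0.5807, -0.341, 0.1376]
orientation: [0.083, 0.997, -0.0, 0.001]
ft_force: [0.8, -0.8, -0.2]
opening: 0.29
```

```bash
python3 - <<'E'
from h import *
go(.627,.0383,.135,171.9)
snap('wrist','w18')
E
```

```text
clock 37.1 tcp [ 580.7 -341.   137.6] yaw 170.51 F [ 0.8 -0.8 -0.2] open 27.3 | shift [ 16.8 381.8   2.3] turn -1.39
```

View pics/w18.png

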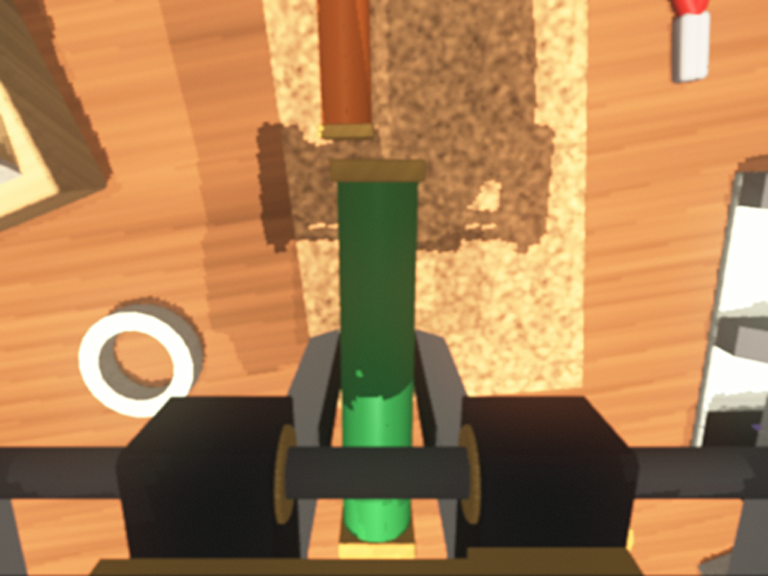

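Request:
send_rows --pt "2 42 -5" --pt "4 84 -10" --pt "6 126 -10" --pt "8 168 -10" --pt "10 210 -10" --pt "12 252 -10" --pt "14 294 -10" --pt "16 336 -10" --pt "18 370 -10" --pt "18 382 -10" --turn '[0,0,-1,-1.4,-1.4,-1.4,-1.4,-1.4,-1.4,-1.4]' --fingers '[15,15,15,15,15,15,15,15,15,15]'

```text
clock: 38.15
tcp_pos: [0.6251, 0.0434, 0.1452]
orientation: [0.068, 0.998, 0.001, 0.001]
ft_force: [0.4, -0.0, -1.0]
opening: 0.29
```

Request:
send_rows --pt "0 0 0" --pt "0 0 0" --pt "0 0 0" --pt "0 0 5" --pt "0 0 15" --pt "0 0 25" --pt "0 0 35" --pt "0 0 40" --pt "0 0 40" --pt "0 0 40" --turn '[0,0,0,0,0,0,0,0,0,0]' --fingers '[15,15,15,15,15,15,15,15,15,15]'

```text
clock: 39.15
tcp_pos: [0.6252, 0.0389, 0.1037]
orientation: [0.071, 0.998, 0.0, -0.0]
ft_force: [0.6, -0.5, -1.7]
opening: 0.291
```

```bash
python3 - <<'E'
from h import *
go(.6255,.0383,.052,171.9)
snap('wrist','w19')
E
```

```text
clock 39.15 tcp [625.2  38.9 103.7] yaw 171.91 F [ 0.6 -0.5 -1.7] open 27.3 | shift [-0.4 -0.6 51.7] turn 0.01
```

View pics/w19.png

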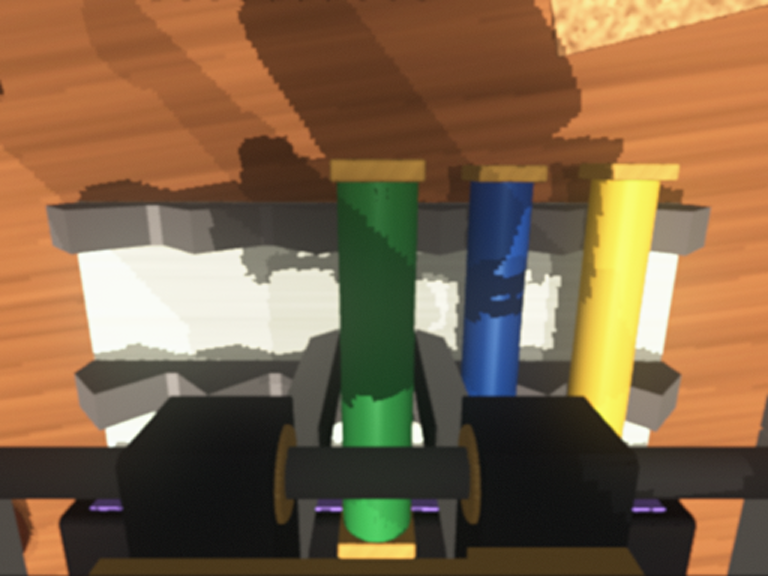

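Request:
send_rows --pt "0 -0.5 10" --pt "0 -0.5 22" --pt "0 -0.5 34" --pt "0 -0.5 43" --pt "0 -0.5 49" --pt "0 -0.5 52" --pt "0 -0.5 52" --pt "0 -0.5 52" --pt "0 -0.5 52" --pt "0 -0.5 52" --turn '[0,0,0,0,0,0,0,0,0,0]' --fingers '[15,15,15,15,15,15,15,15,15,15]'

```text
clock: 40.2
tcp_pos: [0.6253, 0.0382, 0.0521]
orientation: [0.071, 0.997, 0.0, 0.0]
ft_force: [0.5, -0.3, -1.3]
opening: 0.29
```

Request:
send_rows --pt "0 0 0" --pt "0 0 0" --pt "0 0 0" --pt "0 0 0" --pt "0 0 0" --pt "0 0 -15" --pt "0 0 -40" --pt "0 0 -80" --pt "0 0 -120" --pt "0 0 -150" --turn '[0,0,0,0,0,0,0,0,0,0]' --fingers '[30,42,42,42,42,42,42,42,42,42]'

```text
clock: 41.2
tcp_pos: [0.6254, 0.0387, 0.2054]
orientation: [0.07, 0.998, 0.0, 0.001]
ft_force: [-0.4, 0.6, -0.4]
opening: 0.443
```

```bash
python3 - <<'E'
from h import *
snap('wrist','w20')
go(.419,-.328,.19,171)
E
```

```text
clock 41.25 tcp [627.1  39.4 209.7] yaw 171.93 F [3.  1.2 5.8] open 41.6 | shift [ 154.5 -393.    18.1] turn 0.93
```

View pics/w20.png

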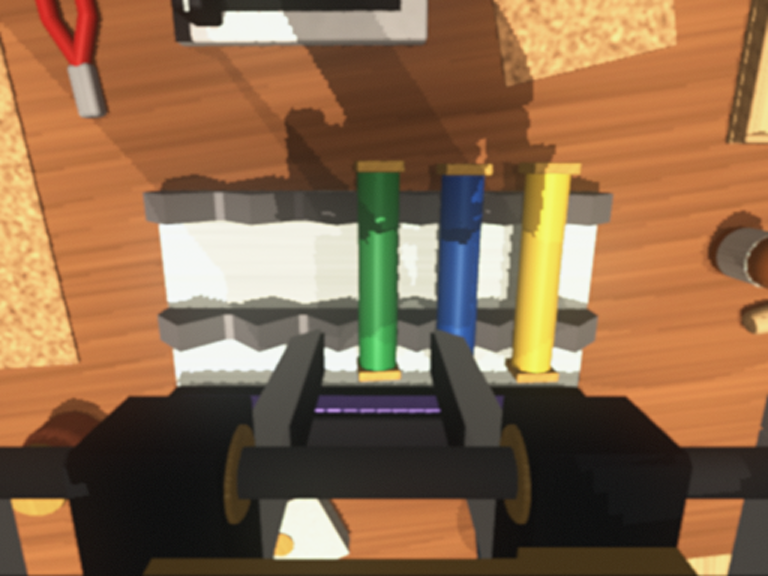

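Green, blue and yellow are settled at (378,270), (462,270) and (545,270). Orange is last.

Request:
send_rows --pt "15 -39 0" --pt "31 -79 0" --pt "46 -118 0" --pt "62 -157 0" --pt "77 -197 0" --pt "93 -236 0" --pt "108 -275 0" --pt "124 -315 0" --pt "139 -354 8" --pt "153 -392 14" --turn '[0,0,0,1,1,1,1,1,1,1]' --fingers '[50,50,50,50,50,50,50,50,50,50]'

```text
clock: 42.25
tcp_pos: [0.4173, -0.3298, 0.1884]
orientation: [0.079, 0.997, -0.001, 0.0]
ft_force: [0.3, -1.1, 0.9]
opening: 0.536
```

Request:
send_rows --pt "0 0 0" --pt "0 0 0" --pt "0 0 0" --pt "0 0 0" --pt "0 0 0" --pt "0 0 0" --pt "0 0 0" --pt "0 0 0" --pt "0 0 0" --pt "0 0 0" --turn '[0,0,0,0,0,0,0,0,0,0]' --fingers '[50,50,50,50,50,50,50,50,50,50]'

```text
clock: 43.25
tcp_pos: [0.4183, -0.3283, 0.1877]
orientation: [0.079, 0.997, 0.0, -0.0]
ft_force: [0.6, 0.1, 0.5]
opening: 0.528
```

```bash
python3 - <<'E'
from h import *
snap('wrist','w21')
go(.419,-.328,.024,171); print(sense()['joint_pos'])
E
```

```text
clock 43.3 tcp [ 418.3 -328.3  187.7] yaw 170.89 F [-0.6  0.1 -0.1] open 50.2 | shift [ -0.6   0.4 163.7] turn -0.11
[ 1.26061441  0.34029617 -0.85608233  1.92243781  0.30174611  1.01215179
  1.68220787]
```

View pics/w21.png

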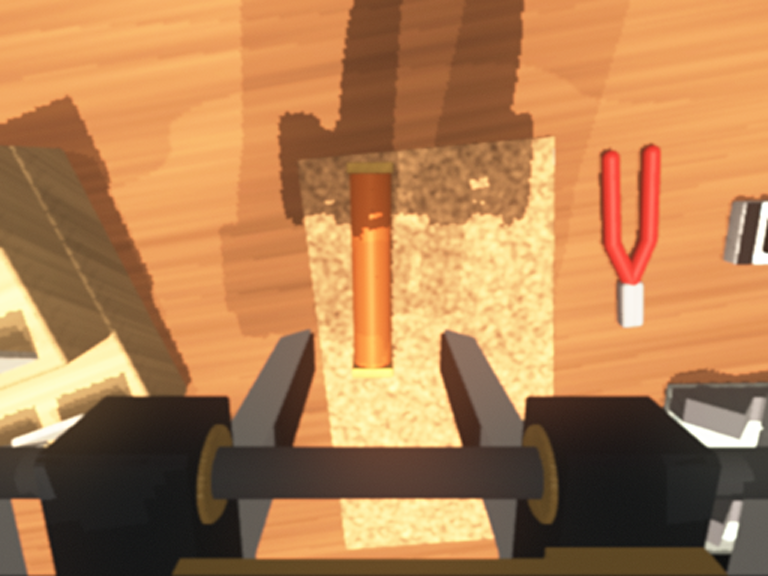

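```bash
python3 - <<'E'
from h import *
ends('w21',(370,166),(373,375))
E
```

```text
len 145.4353114597215 mid [ 418.84302246 -332.3434005    33.        ] yaw 171.52883203133234
clock 43.3 tcp [ 418.3 -328.3  187.7] yaw 170.89 F [-0.6  0.1 -0.1] open 50.2 | shift [ -1.1  -3.9 163.7] turn -0.64
```

Request:
send_rows --pt "0 -2 20" --pt "0 -4 45" --pt "0 -4 75" --pt "0 -4 105" --pt "0 -4 130" --pt "0 -4 146" --pt "0 -4 156" --pt "0 -4 161" --pt "0 -4 164" --pt "0 -4 164" --turn '[-0.6,-0.6,-0.6,-0.6,-0.6,-0.6,-0.6,-0.6,-0.6,-0.6]' --fingers '[50,50,50,50,50,50,50,50,50,50]'

```text
clock: 44.3
tcp_pos: [0.418, -0.3325, 0.0241]
orientation: [0.074, 0.997, -0.0, 0.0]
ft_force: [-0.5, 1.1, 0.2]
opening: 0.532
```

Request:
send_rows --pt "0 0 0" --pt "0 0 0" --pt "0 0 0" --pt "0 0 0" --pt "0 0 0" --pt "0 0 -10" --pt "0 0 -30" --pt "0 0 -60" --pt "0 0 -90" --pt "0 0 -110" --turn '[0,0,0,0,0,0,0,0,0,0]' --fingers '[15,15,15,15,15,15,15,15,15,15]' --squeeze 30

```text
clock: 45.3
tcp_pos: [0.4181, -0.3322, 0.1361]
orientation: [0.074, 0.997, -0.0, 0.001]
ft_force: [-0.8, -0.4, -0.5]
opening: 0.292
```

```bash
python3 - <<'E'
from h import *
go(.6191,-.0171,.145,171.9)
snap('wrist','w22')
E
```

```text
clock 45.3 tcp [ 418.1 -332.2  136.1] yaw 171.52 F [-0.8 -0.4 -0.5] open 27.4 | shift [-152.3  341.3   -8.9] turn -0.38
```

View pics/w22.png

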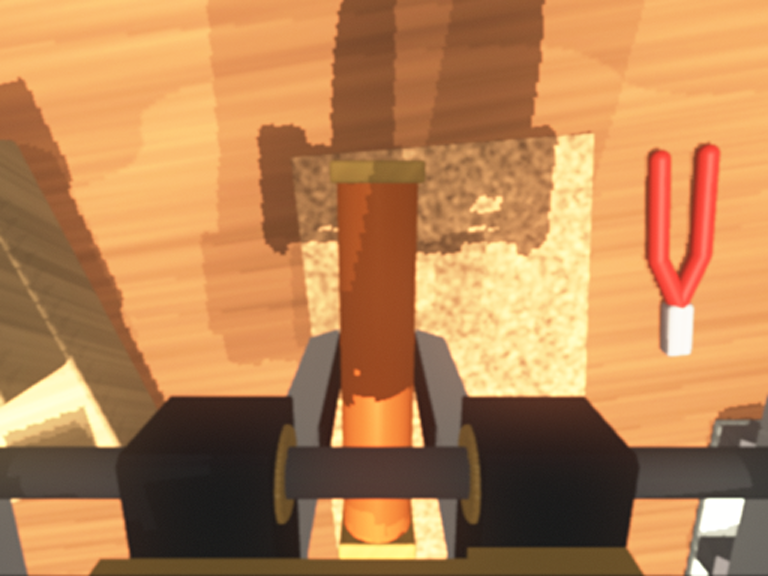

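Gripped, cap edge at y=160 (same as green), so I'll aim 2 mm short in x. Carrying it to the fourth groove.

Request:
send_rows --pt "-17 38 -5" --pt "-34 76 -9" --pt "-51 114 -9" --pt "-68 152 -9" --pt "-85 190 -9" --pt "-102 228 -9" --pt "-119 266 -9" --pt "-136 304 -9" --pt "-148 330 -9" --pt "-151 341 -9" --turn '[0,0,-0.4,-0.4,-0.4,-0.4,-0.4,-0.4,-0.4,-0.4]' --fingers '[15,15,15,15,15,15,15,15,15,15]'

```text
clock: 46.35
tcp_pos: [0.6184, -0.0139, 0.1429]
orientation: [0.069, 0.998, 0.001, 0.0]
ft_force: [0.1, 0.4, -0.5]
opening: 0.288
```

Request:
send_rows --pt "0 0 0" --pt "0 0 0" --pt "0 0 0" --pt "0 0 5" --pt "0 0 15" --pt "0 0 25" --pt "0 0 35" --pt "0 0 40" --pt "0 0 40" --pt "0 0 40" --turn '[0,0,0,0,0,0,0,0,0,0]' --fingers '[15,15,15,15,15,15,15,15,15,15]'

```text
clock: 47.35
tcp_pos: [0.6175, -0.0171, 0.1027]
orientation: [0.071, 0.998, 0.0, -0.0]
ft_force: [-0.3, -0.7, -1.0]
opening: 0.291
```

```bash
python3 - <<'E'
from h import *
go(.6175,-.0171,.052,171.9)
snap('wrist','w23')
E
```

```text
clock 47.35 tcp [617.5 -17.1 102.7] yaw 171.91 F [-0.3 -0.7 -1. ] open 27.3 | shift [-0.  -0.  50.7] turn 0.01
```

View pics/w23.png

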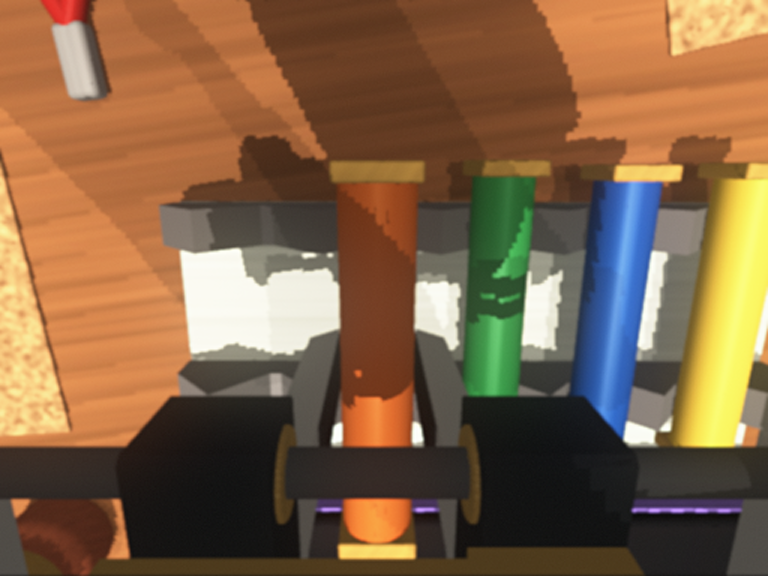

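Request:
send_rows --pt "0 0 10" --pt "0 0 22" --pt "0 0 34" --pt "0 0 43" --pt "0 0 49" --pt "0 0 51" --pt "0 0 51" --pt "0 0 51" --pt "0 0 51" --pt "0 0 51" --turn '[0,0,0,0,0,0,0,0,0,0]' --fingers '[15,15,15,15,15,15,15,15,15,15]'

```text
clock: 48.4
tcp_pos: [0.6177, -0.0174, 0.052]
orientation: [0.071, 0.997, -0.0, 0.0]
ft_force: [-0.4, -0.1, -1.1]
opening: 0.29
```

Request:
send_rows --pt "0 0 0" --pt "0 0 0" --pt "0 0 0" --pt "0 0 0" --pt "0 0 0" --pt "0 0 -15" --pt "0 0 -40" --pt "0 0 -80" --pt "0 0 -120" --pt "0 0 -150" --turn '[0,0,0,0,0,0,0,0,0,0]' --fingers '[30,42,42,42,42,42,42,42,42,42]'

```text
clock: 49.4
tcp_pos: [0.6178, -0.0168, 0.2053]
orientation: [0.07, 0.998, 0.0, 0.001]
ft_force: [-0.1, -0.2, -0.6]
opening: 0.448
```

```bash
python3 - <<'E'
from h import *
go(.53,.035,.32,172)
E
```

```text
clock 49.4 tcp [617.8 -16.8 205.3] yaw 171.93 F [-0.1 -0.2 -0.6] open 42.1 | shift [  94.    39.  -114.8] turn -0.07
```

Request:
send_rows --pt "10 4 -15" --pt "20 8 -30" --pt "32 13 -45" --pt "44 18 -60" --pt "56 23 -75" --pt "68 28 -90" --pt "80 33 -105" --pt "94 39 -115" --pt "94 39 -115" --pt "94 39 -115" --turn '[0,0,0,0,0,0,0,0,0,0]' --fingers '[50,50,50,50,50,50,50,50,50,50]'

```text
clock: 50.4
tcp_pos: [0.5295, 0.0343, 0.3163]
orientation: [0.071, 0.998, -0.0, -0.0]
ft_force: [0.2, -0.1, 0.2]
opening: 0.532
```

```bash
python3 - <<'E'
from h import *
snap('wrist','w24');snap('side','s2');snap('top','top3')
E
```

```text
(no output)
```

View pics/w24.png

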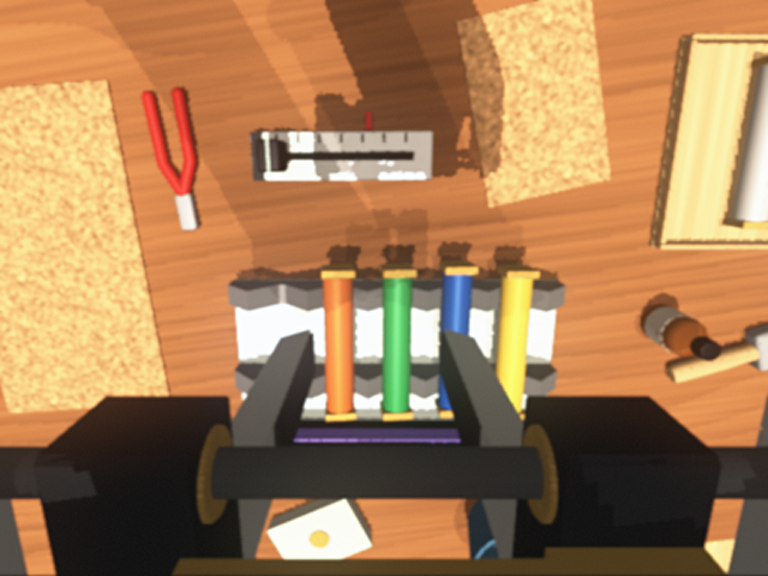

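View pics/s2.png

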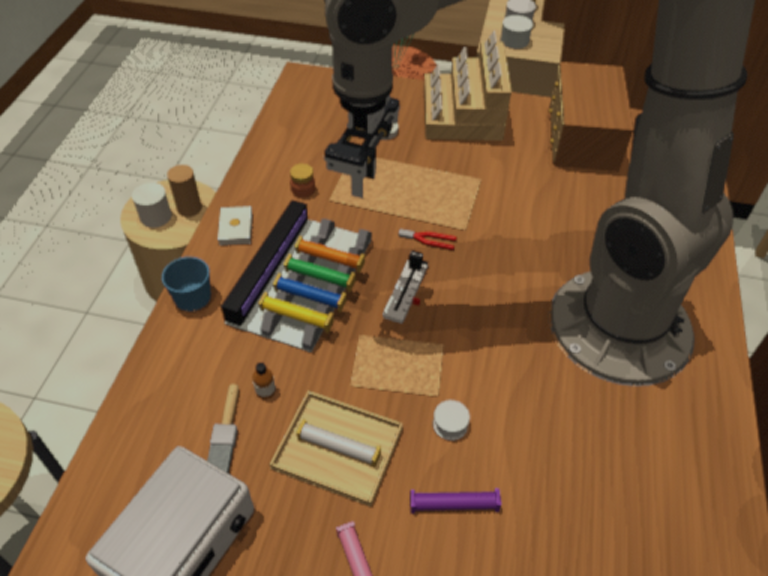

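```bash
python3 - <<'E'
from h import *
d=np.load('pics/w24.npz'); pq=(d['p'],d['q'])
a=np.radians(-8.1);xa=np.array([np.cos(a),np.sin(a)]);ya=np.array([-xa[1],xa[0]]);o=np.array([.627,.0383])
for n,uv,h in (('o',(339,270),.058),('g',(400,270),.058),('b',(461,267),.058),('y',(520,272),.058),('oF',(340,419),.058),('gF',(397,419),.058),('combL near',(230,284),.051),('combR near',(564,285),.051)):
    p=ray('wrist',np.array([uv])/1.5,h,pq=pq)[0,:2]-o; print(n,np.round([p@xa*1000,p@ya*1000],1))
# depth heights along rods
ci=camera_info('wrist');W=np.eye(4);W[:3,:3]=R.from_quat(pq[1]).as_matrix();W[:3,3]=pq[0];T=W@ci['tool_from_camera']
for n,pts in dict(o=[(338,285),(339,340),(340,405)],g=[(398,285),(398,340),(397,405)],b=[(460,280),(457,320)],y=[(518,285),(515,330),(511,385)]).items():
    for u,v in pts:
        u/=1.5;v/=1.5;D=d['d'][int(v),int(u)]
        p=T[:3,:3]@np.array([(u-ci['cx'])/ci['fx']*D,(v-ci['cy'])/ci['fy']*D,D])+T[:3,3]; print(n,np.round(p*1000),end=' ')
    print()
z=0
f=lambda x,y,h:ray('wrist',[[x/1.5,y/1.5]],h,pq=pq)[0]*1000
print('grip',f(268,153,.054),'clip',f(369,120,.018))
c=d['im'][60:130,160:300]; cv2.imwrite('pics/c5.png',cv2.resize(c[:,:,::-1],None,fx=5.7,fy=5.7,interpolation=cv2.INTER_CUBIC))
a=np.radians(-8.15); yax=np.array([-np.sin(a),np.cos(a)])
t=np.array([437.4,-47.9])+85*yax
go(.4374,-.0479,.043,171.85)
E
```

```text
o [-76.4 -52.3]
g [-76.4   2.6]
b [-79.1  57.3]
y [-74.5 110.5]
oF [ 72.6 -54.3]
gF [72.6  1.4]
combL near [ -61.6 -153.5]
combR near [-60.7 154.1]
o [558.  -6.  57.] o [611. -14.  57.] o [677. -24.  56.] 
g [566.  48.  56.] g [619.  41.  56.] g [686.  31.  55.] 
b [569. 104.  57.] b [606.  98.  57.] 
y [581. 156.  56.] y [624. 150.  57.] y [679. 143.  56.] 
grip [435.34292684 -46.75193929  54.        ] clip [418.08057957  42.37068515  18.        ]
clock 50.55 tcp [529.9  34.  315.9] yaw 171.87 F [ 0.3 -0.1 -0.1] open 50.2 | shift [ 79.6 -94.2 272.9] turn 0.02
```

View pics/c5.png

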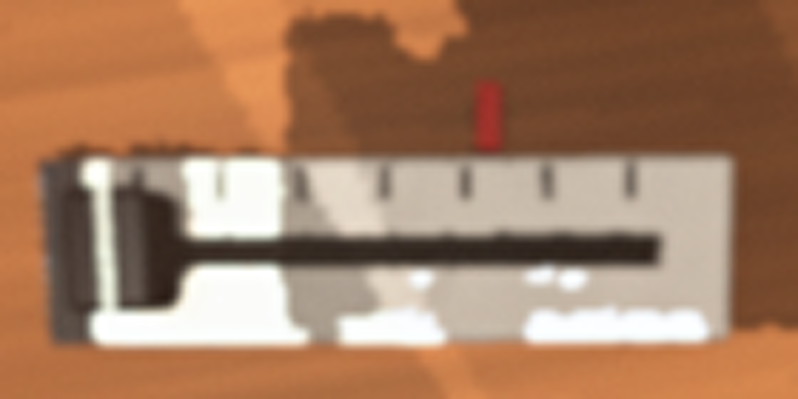

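```bash
python3 - <<'E'
from h import *
d=np.load('pics/w24.npz'); pq=(d['p'],d['q'])
f=lambda x,y,h:ray('wrist',[[160+x/5.7-.41,60+y/5.7-.41]],h,pq=pq)[0]*1000
C=[f(44,160,.014),f(732,157,.014),f(56,342,.014),f(732,342,.014)]
y=(C[1]-C[0]+C[3]-C[2])[:2];y/=np.linalg.norm(y);x=np.array([y[1],-y[0]]);o=np.mean(C,0)[:2]
print('yaw',np.degrees(np.arctan2(x[1],x[0])),o)
for n,p in dict(c0=f(488,90,.018),c1=f(489,148,.009),l0=f(96,170,.054),l1=f(110,300,.054),L=C[0],R=C[1],L2=C[2],R2=C[3]).items(): print(n,np.round(p,1),np.round([(p[:2]-o)@x,(p[:2]-o)@y],1))
E
```

```text
yaw -8.000478921705193 [445.36645353  13.01641879]
c0 [412.   42.2  18. ] [-37.1  24.2]
c1 [424.5  40.4   9. ] [-24.5  24.2]
l0 [419.8 -46.5  54. ] [-17.  -62.5]
l1 [447.9 -49.   54. ] [ 11.1 -61. ]
L [412.3 -67.1  14. ] [-21.6 -84. ]
R [435.2  98.6  14. ] [-21.9  83.4]
L2 [455.1 -73.1  14. ] [ 21.6 -83.9]
R2 [478.9  93.7  14. ] [21.9 84.6]
```

Rods: tops are at 55–57 mm in depth and near ends at −74 to −79 mm, so all are centred within about 4 mm. Now back to the dimmer. The clip is about 85 mm from the off stop.

Request:
send_rows --pt "10 -12 15" --pt "20 -24 35" --pt "32 -38 60" --pt "44 -52 85" --pt "56 -66 110" --pt "68 -80 135" --pt "80 -94 160" --pt "80 -94 185" --pt "80 -94 200" --pt "80 -94 200" --turn '[0,0,0,0,0,0,0,0,0,0]' --fingers '[50,50,50,50,50,50,50,50,50,50]'

```text
clock: 51.55
tcp_pos: [0.4362, -0.0471, 0.1147]
orientation: [0.071, 0.998, 0.001, -0.002]
ft_force: [0.5, 0.1, 0.2]
opening: 0.533
```

```bash
python3 - <<'E'
from h import *
snap('wrist','w25')
go(.4374,-.0479,.043,171.85)
E
```

```text
clock 51.6 tcp [436.9 -46.9 115.9] yaw 171.92 F [ 0.  -0.4  0.3] open 50.0 | shift [-0.8 -1.  72.9] turn 0.07
```

View pics/w25.png

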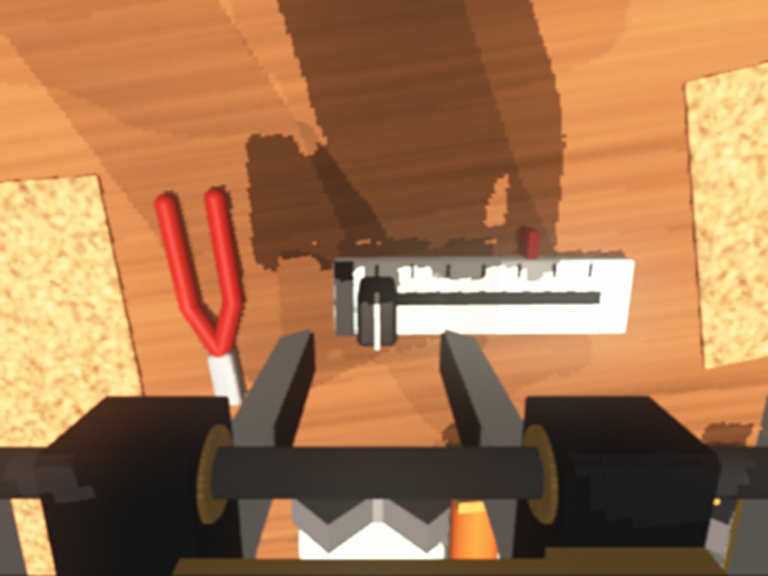

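Request:
send_rows --pt "-1 -1 15" --pt "-1 -1 30" --pt "-1 -1 45" --pt "-1 -1 60" --pt "-1 -1 70" --pt "-1 -1 73" --pt "-1 -1 73" --pt "-1 -1 73" --pt "-1 -1 73" --pt "-1 -1 73" --turn '[0,0,0,0,0,0,0,0,0,0]' --fingers '[50,50,50,50,50,50,50,10,10,10]' --squeeze 25

```text
clock: 52.6
tcp_pos: [0.4386, -0.0485, 0.0441]
orientation: [0.071, 0.997, -0.0, 0.0]
ft_force: [-0.7, 0.2, -0.3]
opening: 0.311
```

Request:
send_rows --pt "0 0 0" --pt "0 0 0" --pt "0 0 0" --pt "0 0 0" --pt "0 0 0" --pt "0 0 0" --pt "0 0 0" --pt "0 0 0" --pt "0 0 0" --pt "0 0 0" --turn '[0,0,0,0,0,0,0,0,0,0]' --fingers '[10,10,10,10,10,10,10,10,10,10]'

```text
clock: 53.6
tcp_pos: [0.4387, -0.0477, 0.044]
orientation: [0.07, 0.998, 0.0, 0.0]
ft_force: [-2.1, 5.0, 6.6]
opening: 0.212
```

```bash
python3 - <<'E'
from h import *
s=sense();p=s['tcp_pos']
a=np.radians(-8.08); 
t=np.array([.4374,-.0479])+.0853*np.array([-np.sin(a),np.cos(a)]); print(t)
go(t[0],t[1],.043,171.9)
E
```

```text
[0.4493894  0.03655321]
clock 53.6 tcp [438.7 -47.7  44. ] yaw 171.93 F [-2.1  5.   6.6] open 19.9 | shift [ 1.2 84.9  1. ] turn 0.03
```

Request:
send_rows --pt "0 10 0" --pt "0 22 0" --pt "0 34 0" --pt "0 46 0" --pt "0 58 0" --pt "0 68 0" --pt "0 77 0" --pt "0 83 0" --pt "0 85 0" --pt "0 85 0" --turn '[0,0,0,0,0,0,0,0,0,0]' --fingers '[10,10,10,10,10,10,10,10,10,10]'

```text
clock: 54.6
tcp_pos: [0.4501, 0.0362, 0.0439]
orientation: [0.07, 0.998, -0.0, -0.0]
ft_force: [-3.9, 1.9, 8.7]
opening: 0.212
```

Request:
send_rows --pt "0 0 0" --pt "0 0 0" --pt "0 0 0" --pt "0 0 0" --pt "0 0 0" --pt "0 0 0" --pt "0 0 0" --pt "0 0 0" --pt "0 0 0" --pt "0 0 0" --turn '[0,0,0,0,0,0,0,0,0,0]' --fingers '[10,10,10,10,10,10,10,10,10,10]'

```text
clock: 55.6
tcp_pos: [0.4501, 0.036, 0.0439]
orientation: [0.07, 0.998, -0.0, -0.0]
ft_force: [-4.0, 1.9, 8.8]
opening: 0.208
```

```bash
python3 - <<'E'
from h import *
go(.4494,.0366,.043,171.9)
snap('wrist','w26',1.5)
E
```

```text
clock 55.6 tcp [450.1  36.   43.9] yaw 171.92 F [-4.   1.9  8.8] open 19.5 | shift [0.8 0.5 0.9] turn 0.02
```

View pics/w26.png

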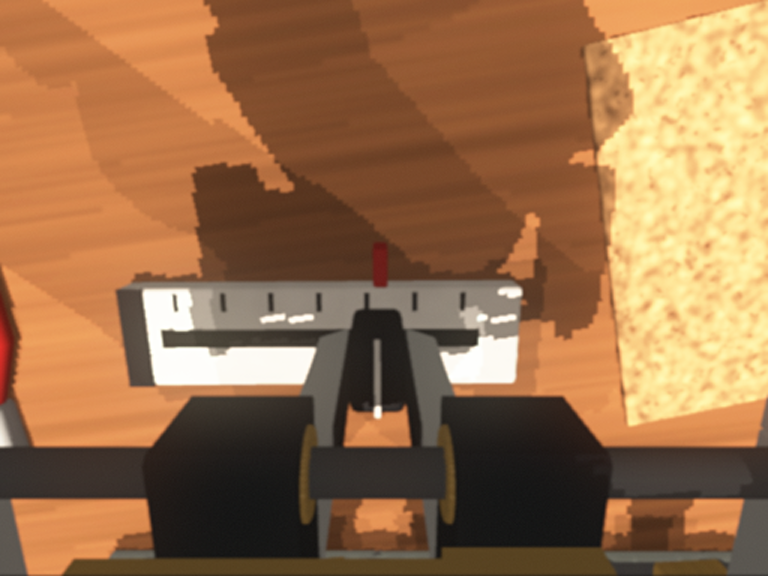

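Request:
send_rows --pt "0 1 0" --pt "0 1 0" --pt "0 1 0" --pt "0 1 0" --pt "0 1 0" --pt "0 1 0" --pt "0 1 0" --pt "0 1 0" --pt "0 1 0" --pt "0 1 0" --turn '[0,0,0,0,0,0,0,0,0,0]' --fingers '[10,10,10,10,10,10,10,12,16,20]'

```text
clock: 56.65
tcp_pos: [0.4502, 0.0367, 0.0439]
orientation: [0.071, 0.998, -0.0, -0.0]
ft_force: [-1.5, -0.0, 2.7]
opening: 0.213
```

Request:
send_rows --pt "0 0 0" --pt "0 0 0" --pt "0 0 0" --pt "0 0 0" --pt "0 0 -15" --pt "0 0 -40" --pt "0 0 -70" --pt "0 0 -110" --pt "0 0 -140" --pt "0 0 -150" --turn '[0,0,0,0,0,0,0,0,0,0]' --fingers '[26,34,42,42,42,42,42,42,42,42]'

```text
clock: 57.65
tcp_pos: [0.4515, 0.0369, 0.1963]
orientation: [0.071, 0.997, -0.0, 0.002]
ft_force: [0.2, -1.1, -0.4]
opening: 0.449
```

Request:
send_rows --pt "0 0 -30" --pt "0 0 -50" --pt "0 0 -50" --pt "0 0 -50" --pt "0 0 -50" --pt "0 0 -50" --pt "0 0 -50" --pt "0 0 -50" --pt "0 0 -50" --pt "0 0 -50" --turn '[0,0,0,0,0,0,0,0,0,0]' --fingers '[42,42,42,42,42,42,42,42,42,42]'

```text
clock: 58.65
tcp_pos: [0.4504, 0.0368, 0.2436]
orientation: [0.071, 0.998, 0.0, -0.0]
ft_force: [0.2, 0.2, -0.1]
opening: 0.447
```

```bash
python3 - <<'E'
from h import *
go(.45,.036,.2,171.9)
im,_,_,_=snap('wrist','w27',1.5); snap('top','top4')
c=im[140:270,180:330]; cv2.imwrite('pics/c6.png',cv2.resize(c[:,:,::-1],None,fx=4.5,fy=4.5,interpolation=cv2.INTER_CUBIC))
E
```

```text
clock 58.65 tcp [450.4  36.8 243.6] yaw 171.9 F [ 0.2  0.2 -0.1] open 42.0 | shift [ 0.3 -0.8 43.6] turn -0.0
```

View pics/w27.png

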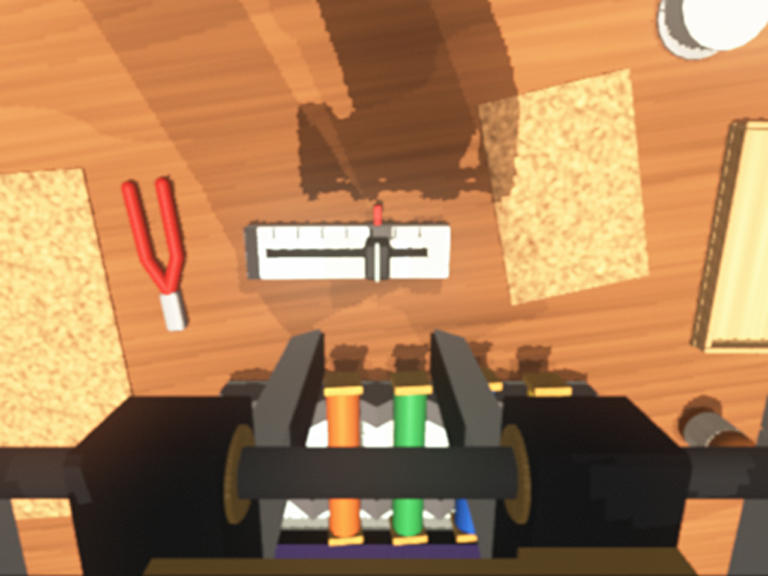

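View pics/c6.png

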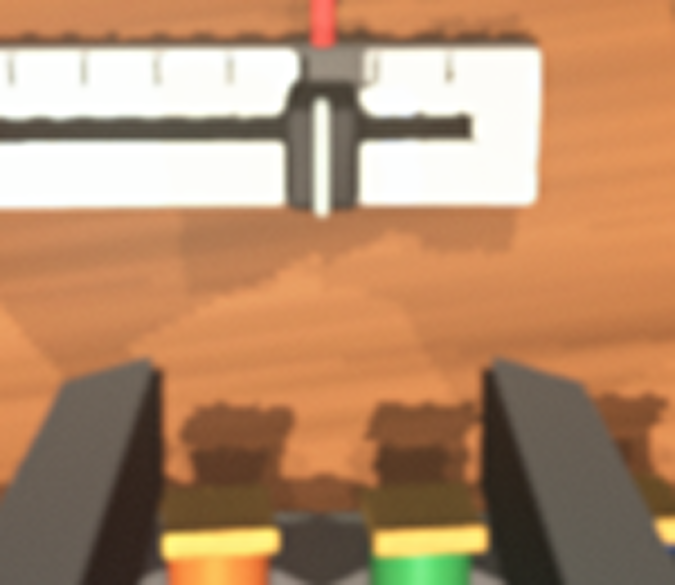

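View pics/top4.png

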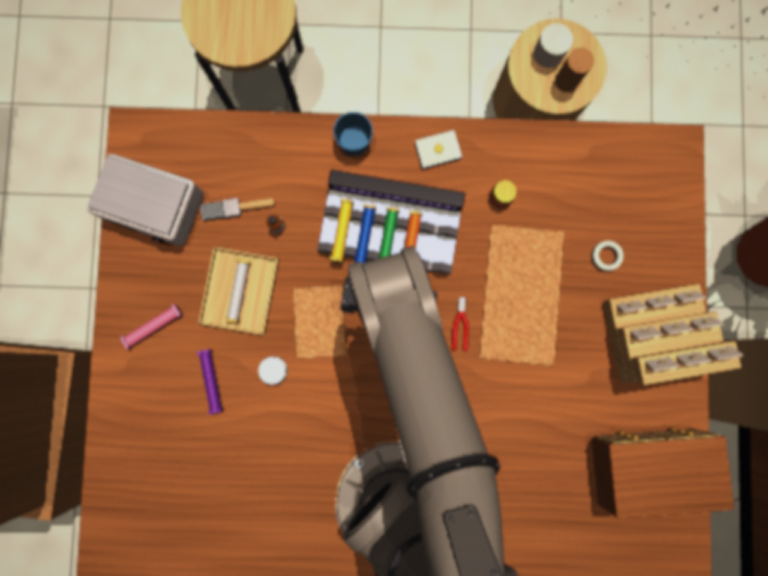

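The grip line (321) and the clip (322) line up in the enlarged crop, directly under the camera. All four rods are in the rack, the white one is in the tray, and the bystanders are where they were. Handing in.

```bash
python3 - <<'E'
from h import *
print(finish_job(), sense()['clock'])
E
```

```text
the job is handed in; nothing more can be done
the job is handed in; nothing more can be done
```

The batch is changed and the job is handed in, at about 59 s on the robot's clock. No verdict came back.

- **Dimmer off:** I slid the grip down until it pressed against its end stop (24 N) before touching any rod. It was still at the stop when I came back after loading the rods.
- **White rod:** there was only one, and it now lies flat in the middle of the tray.
- **Coloured rods:** yellow, blue, green and orange (red was absent) lie in four separate grooves, from the left. Depth readings put their tops at 55–57 mm against the expected 57 mm. Measured near ends put all four within about 4 mm of centre; blue was furthest out. The purple and pink look-alikes were left alone.
- **Dimmer up:** the white line on the grip matches the red clip to within about 1 mm in the last close-up. My first setting was about 1 mm short, so I corrected it before letting go.
- **End state:** the gripper is clear of everything, and the bystanders look unmoved in the last top view. No check failed. The two clip measurements differed by about 1 mm, which is inside the 5 mm allowed.

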